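Open the dough press and clear the stamps into its pan

TASK

Strip the dough press for washing: first pump its hand lever, stroke after stroke, until the round platen is fully up out of the pan. Then take the release pin from its fork stand, with the pin hold the recessed button in the pan's lip down and push the pan all the way out along its runners (the button must never be touched with the fingers), and hang the pin back in its stand. Stand every dough stamp, the ones on the rail's hooks and the one on the table, upright on the floor of the pulled-out pan, without shifting the other things on the table.

Things in the scene. Friction and masses are not known exactly. Their poses are not given: they have to be found in the camera images.
- press: Grey hand dough press, fixed. Origin on the table under the platen axis. Pan comes out to its -y; lever points to its -x (towards the robot). mm: runners 16 high to y=-250; column y=95 to 140, 270 high; head x=-38..38, y=-33..143, z=210..260; post of the platen rises through it to 350; lever cheeks x=-102..-2, y=-23..23, z=140..215; the rest is under 62 high.
- platen (a joint): Height of the platen (disc 110 mm wide, on a toothed post), m. Starts at 0 to 0.024, sunk in the pan, which it then blocks. Each full lever stroke lifts it one tooth, 12 mm (the first 1 to 18); friction holds it. The last tooth brings it to about 0.066 = fully up; further strokes run idle, harmless. 3 to 6 strokes are needed.
- lever (a joint): Angle of the ratchet hand lever, rad: 0 at rest (handle end up), 0.36 at the lower stop. Pressing takes 3 to 12 N at the pad; a spring brings it back up when let go. Press it to 0.33 or more, and let it rise below 0.04 between strokes to catch the next tooth.
- lever_pad (a point): Middle of the top of the lever's black grip (50 mm along the lever, 24 wide): press down here. 115 mm from the hinge; about 200 mm above the table at rest, 160 at the lower stop. Hinge axis along the press's y at its x=-71.5 mm, 170 mm above the table; the grip is on its -x side.
- pan (a joint): How far the pan has slid out towards the press's -y, m: 0 in (latched), 0.15 fully out at its stop. Slides with 2 to 4 N. The latch holds it at 0 and catches again at about 0.03 and 0.06 if the button comes up there: keep the button down until past 0.08.
- pan_floor (a point): Centre of the pan's inner floor, 22 mm above the table, axes as the press's; moves with the pan. Aluminium pan, 150 x 150 mm inside, walls 5 mm thick rising 31 mm above this floor. With the pan in, this point is on the press's z axis.
- lip_top (a point): Centre of the mouth of the square recess (20 x 20 mm) in the top of the grey lip block on the pan's outer (-y) side, 62 mm above the table, axes as the press's; moves with the pan. Block 60 mm along x, 45 along y; this point is 102.5 mm from the pan's centre.
- release (a joint): How far the release button is pressed, m: 0 up, 0.008 fully down; the pan is free from about 0.006. Spring 2 N at first, 6 N fully down. A 16 mm square steel plunger at the bottom of the recess; it travels with the pan.
- button_top (a point): Centre of the top of the release button: 16 mm below the top of the lip block when up, 24 mm when fully down.
- pin: Release pin, 112 mm long, 0.12 kg. Origin: centre of the lower tip, z up along it. Round steel shaft 10 mm wide from 0 to 70 mm; collar 36 mm wide from 70 to 76; square wooden knob 22 x 22 (sides along its x, y) from 76 to 112, to grip. Starts upright, hanging by the collar on the fork of its stand.
- pin_stand: Fixed steel stand. Origin on the table. mm: base x=-30..60, y=-35..35; column x=-20..-4, 100 high; two level prongs, tops 100 high, run along +x to x=66, slot between them 18 wide, open at the +x end; lips 8 mm high on the prong ends, x=62..66. The pin is lifted over the lips and drawn out along the stand's +x.
- pin_rest (a point): Where the pin's origin (its tip) is when it hangs in the stand: the stand's x=40 mm, y=0, 30 mm above the table (collar's underside at 100 mm).
- rail: Fixed hanging rail. Origin on the table. mm: board x=46..58, y=-130..130, z=168..198, on two posts; three square hooks 8 thick, tops 190 high, run along -x to x=-34, at y=105 (hook 0), 0 (1), -105 (2). Each end turns up 14 above the hook's top (x=-34..-28). A stamp hangs near x=0: lift it over 14 mm and draw it 80 mm along the rail's -x.
- stamp0: Dough stamp, all alike, 117 mm tall, 0.2 kg. Origin: centre of underside, z up. Disc 54 mm wide, 25 thick; uprights at own y=-22, +22; crossbar 50 along y, 10 along x, z=75 to 83; square knob 20x20 (sides along x, y), z=83 to 117, to grip. Window under crossbar 38 wide, 50 high. Hangs upright, crossbar across hook 0 of the rail, underside about 115 mm above the table; may be absent.
- stamp1: Dough stamp, all alike, 117 mm tall, 0.2 kg. Origin: centre of underside, z up. Disc 54 mm wide, 25 thick; uprights at own y=-22, +22; crossbar 50 along y, 10 along x, z=75 to 83; square knob 20x20 (sides along x, y), z=83 to 117, to grip. Window under crossbar 38 wide, 50 high. Hangs upright, crossbar across hook 1 of the rail, underside about 115 mm above the table; may be absent.
- stamp2: Dough stamp, all alike, 117 mm tall, 0.2 kg. Origin: centre of underside, z up. Disc 54 mm wide, 25 thick; uprights at own y=-22, +22; crossbar 50 along y, 10 along x, z=75 to 83; square knob 20x20 (sides along x, y), z=83 to 117, to grip. Window under crossbar 38 wide, 50 high. Hangs upright, crossbar across hook 2 of the rail, underside about 115 mm above the table; may be absent.
- stamp_loose: Dough stamp, all alike, 117 mm tall, 0.2 kg. Origin: centre of underside, z up. Disc 54 mm wide, 25 thick; uprights at own y=-22, +22; crossbar 50 along y, 10 along x, z=75 to 83; square knob 20x20 (sides along x, y), z=83 to 117, to grip. Window under crossbar 38 wide, 50 high.  This one stands on the table in front of the press and pin stand.
- tin: Plain tin, 72 mm wide, 90 mm high; not part of the job, to be left where it is. Origin: under its middle.
- mug: White mug, 72 mm wide, 80 mm high, handle at its +y; not part of the job, to be left where it is. Origin: under its middle.
- jar: Clear jar, 76 mm wide, 100 mm high; not part of the job, to be left where it is. Origin: under its middle.
Mind the look-alikes: they are no part of the job. What is shaped like the pin but orange, red or yellow is not meant.

How it is judged:
By the outcome, as a careful person would: the job done as asked, in the order asked, and still so for the second after the job is handed in, with the robot touching nothing.
Of stamp0, stamp1, stamp2 only 2 to 3 are there at a start; the rules pass over those that are not, and their reading is None.
At some moment in a run one of stamp_loose may be knocked a few centimetres aside while the robot is not near it.
It also fails if it takes over 200 s, if anything falls off the work surface, if the arm or the gripper's body presses on something with over 40 N, if the wrist force passes 120 N, or if a joint passes its speed limit or range.

ROBOT

A 7-joint arm with a two-finger parallel gripper is mounted at the origin on the work surface. World frame = base frame: x ahead of the robot, y to its left, z up, the work surface at z = 0. Lengths are in m, angles in rad, forces in N, time in s.
With the tool pointing down it reaches from about 0.425 to 0.925 m from the base axis. Payload 6.8 kg.
Tool frame: the origin (TCP) lies between the finger pads; the fingertips stand r.tcp_to_tips ahead of it and the grasp point (between the pads) lies 3 mm ahead of it (r.tcp_to_tips is the distance from the TCP to the fingertips, in m); z points along the fingers, y is the line along which they close (so a half turn about z gives the same grasp; the last joint's range is limited). The gripper opens to 85 mm and grips with 20 to 120 N. Pads are 22 mm wide; open, the fingers measure 114 mm over their backs; the gripper's body (76 mm by 85 mm) begins 54 mm behind the grasp point. The pads swing forward as they close: fully open they stand 13 mm farther back than shut.
Start: joints at [-0.108, 0.477, 0.022, 1.555, -0.011, 1.109, -0.083], TCP at [0.675, 0, 0.253] pointing down, gripper open.
Joint ranges: [-2.96, 2.96], [-0.34, 2.1], [-1.41, 1.46], [0.24, 2.44], [-1.37, 4.51], [0.17, 1.92], [-2.96, 2.96]. Speed limits (rad/s): [2.39, 2.39, 3.14, 3.14, 3.14, 3.14, 3.14].

INTERFACE

Orientations are given as a rotation vector (axis times angle).
In Python, from bench import r gives the robot as it stands. The module is installed in compiled form; this text tells all that it offers.
- The arm moves only by the tool step_arm, never from a script. Its argument "moves" is a list of rows, each an object of numbers: "rx", "ry", "rz": the turn, a rotation vector about the tool's x, y, z in degrees; "dx", "dy", "dz": the shift along the tool's x, y, z in mm; "gripper": the opening, from -1 (shut) to 1 (fully open). In form: [{"rx": .., "ry": .., "rz": .., "dx": .., "dy": .., "dz": .., "gripper": ..}, ...]. A call has 1 to 20 rows; each row shifts and turns the commanded pose from where the row before left it, along the tool's axes as they then stand; what a row does not reach is not made up. A row lasts 1/8 s, in which the tool goes at most 62.5 mm and 10.7 degrees, less where a joint would pass 70% of its speed; a pose out of reach is approached as far as the arm can. A call is refused whole if a number of a shift passes 62.5 or a number of a turn 10.7, either way. A call with a gripper value outside its range is refused whole. The fingers move at their own pace and stop on an object; "grip_force" is the grip in N (left out, the last holds). Time passes only in rows, so rows that do not move let the fingers close. It gives the time, the measured TCP pose, the force, the opening and the grip force at its end, in the units of the state.
- r.get_obs(): the state, without advancing time (a new reading comes with each control period).
- r.grab_frame(name): name is "scene" or "side" or "wrist"; returns the picture (420x560x3 uint8, blue, green, red); there is no depth.
- r.camera_info(name): a dict with "mtx" (3x3 intrinsics, pixels), "rvec" (rotation vector, rad) and "tvec" (3), from world to camera coordinates, as OpenCV has them. Camera axes: x right, y down, z forward; pixel columns grow to the right and rows downward; lengths in m; the calibration is good to about 2 mm. A picture is of the moment at which its call begins: read the wrist's pose just before it. camera_info takes no time and is no camera call; for the wrist camera it gives the pose at the moment of the call.
- r.hand_in(): hands the job in; it is judged then, once.
The state is a dict: "clock": time; "joints": joint angles; "qvel": joint speeds; "tau": joint torques, N m; "tcp_pos": TCP position; "orientation": TCP orientation; "contact_force": force on the tool from outside, world axes, zero at the start; "moment": the same for the moment, N m; "grip_width": finger opening in m; "gripper_force": force on a finger pad.
Only numpy, scipy, OpenCV 4.12 (cv2) and the standard library are available. Lean on these libraries where they do the work, as an engineer would, in place of code of your own. Each camera call takes 0.05 s, during which the arm holds its last target. There are 200 camera calls.

## Working session

There is one attempt and no reset: what is moved stays moved. The work goes in short steps, Python scripts to look and compute and a tool call to move; the robot and the scene stay as the last step left them, time stands still between calls to the robot, and variables do not carry over. Pictures are saved under pics/ and viewed, at most 14 in all, crops included, and the job is handed in when it is done.

Besides the shell and the picture viewer there is one more tool, called after "Call:" in YAML: its name, and indented under it one key for each argument. step_arm: Moves the arm, as the interface text tells. Its arguments: {"type":"object","properties":{"moves":{"type":"array","items":{"type":"object","properties":{"rx":{"type":"number"},"ry":{"type":"number"},"rz":{"type":"number"},"dx":{"type":"number"},"dy":{"type":"number"},"dz":{"type":"number"},"gripper":{"type":"number"}}}},"grip_force":{"type":"number"}},"required":["moves"]}

```bash
mkdir -p pics; ls; python3 - <<'E'
from bench import r
import cv2,numpy as np
print(r.get_obs(), r.tcp_to_tips)
for n in ("scene","side","wrist"):
    c=r.camera_info(n); 
    R=cv2.Rodrigues(np.array(c["rvec"],float))[0]
    print(n,c["mtx"],"cam pos",-R.T@np.array(c["tvec"]).ravel())
    im=r.grab_frame(n); cv2.imwrite(f"pics/{n}0.png",im)
E
```

```text
pics
{'clock': 0.0, 'joints': array([-0.10812586,  0.4778077 ,  0.0223281 ,  1.55644741, -0.01156792,
        1.10929343, -0.08310055]), 'qvel': array([-0.00097478, -0.00075191,  0.00286446, -0.00063206,  0.00146322,
        0.00160994,  0.00056065]), 'tau': array([-5.45967814e-04, -5.96443820e+01,  1.60769675e+00, -2.81194621e+01,
        1.24063640e-02,  9.39900521e-03,  2.20753498e-05]), 'tcp_pos': array([6.74449148e-01, 3.13657621e-05, 2.52322042e-01]), 'orientation': array([-2.22053203e+00, -2.22059197e+00,  2.10791713e-03]), 'contact_force': array([0.59700296, 0.62171982, 0.21429907]), 'moment': array([-0.00815713, -0.01503601, -0.06353843]), 'gripper_force': 0.0, 'grip_width': 0.08535285130107358} 0.022
scene [[402.67140678   0.         272.41119432]
 [  0.         402.67140678 209.93698224]
 [  0.           0.           1.        ]] cam pos [1.11108953 0.42028413 0.84449677]
side [[482.54543129   0.         277.37351232]
 [  0.         482.54543129 211.41146159]
 [  0.           0.           1.        ]] cam pos [-0.18868709  0.79369718  0.88401121]
wrist [[318.04532321   0.         280.72316725]
 [  0.         318.04532321 204.50198807]
 [  0.           0.           1.        ]] cam pos [0.67525254 0.07339965 0.37312721]
```

View pics/scene0.png

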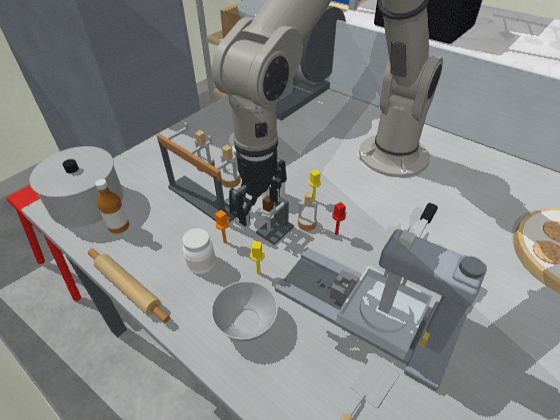

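View pics/side0.png

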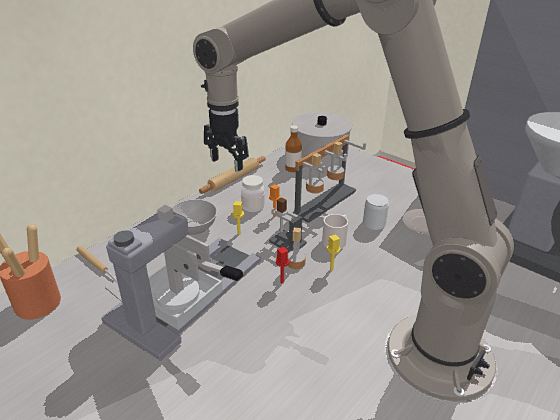

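View pics/wrist0.png

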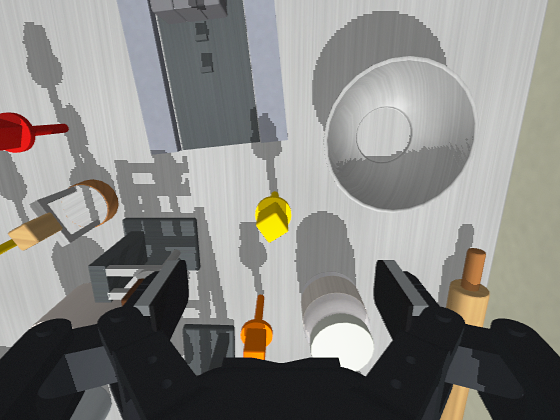

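The dark brown pin is in its fork stand at scene (268,202) and side (282,205). Look-alikes: orange at scene (222,218), red at (339,212), yellow at (315,180) and (257,250). Two stamps hang on the rail at scene (200,140) and (228,155), and the loose stamp is at (308,210). I'll zoom in for the measurements.

```bash
cat > h.py <<'E'
import cv2,numpy as np
from bench import r
def cam(n):
    c=r.camera_info(n); R=cv2.Rodrigues(np.array(c["rvec"],float).ravel())[0]
    return np.array(c["mtx"],float),R,np.array(c["tvec"],float).ravel()
def ray(C,uv):
    K,R,t=C; d=R.T@np.linalg.solve(K,[uv[0],uv[1],1.]); return -R.T@t,d
def onz(C,uv,z):
    o,d=ray(C,uv); return o+d*(z-o[2])/d[2]
def tri(C1,u1,C2,u2):
    o1,d1=ray(C1,u1);o2,d2=ray(C2,u2)
    s=np.linalg.lstsq(np.c_[d1,-d2],o2-o1,rcond=None)[0]
    p,q=o1+s[0]*d1,o2+s[1]*d2
    return (p+q)/2,np.linalg.norm(p-q)
def proj(C,p):
    K,R,t=C; q=K@(R@np.asarray(p,float)+t); return q[:2]/q[2]
E
python3 - <<'E'
import cv2
a=cv2.imread('pics/scene0.png')[125:385,150:490]
b=cv2.imread('pics/side0.png')[125:365,95:405]
cv2.imwrite('pics/sc_crop.png',cv2.resize(a,None,fx=2.3,fy=2.3,interpolation=cv2.INTER_CUBIC))
cv2.imwrite('pics/si_crop.png',cv2.resize(b,None,fx=2.5,fy=2.5,interpolation=cv2.INTER_CUBIC))
E
```

```text
(no output)
```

View pics/sc_crop.png

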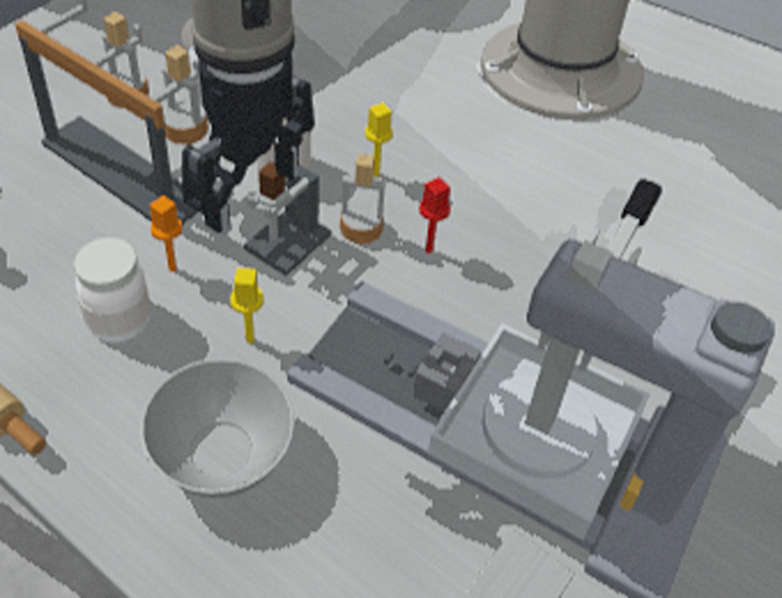

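View pics/si_crop.png

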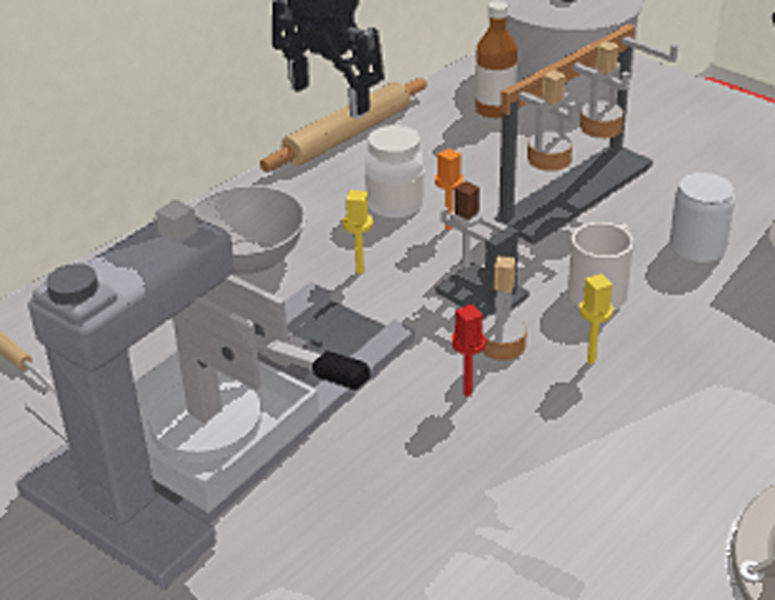

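```bash
cat > m1.py <<'E'
from h import *
S,D=cam('scene'),cam('side')
sc=lambda x,y:(150+(x+.5)/2.3-.5,125+(y+.5)/2.3-.5)
sd=lambda x,y:(95+(x+.5)/2.5-.5,125+(y+.5)/2.5-.5)
np.set_printoptions(precision=4,suppress=True)
for n,a,b in [("grip",(645,200),(342,370)),("pinknob",(271,181),(467,200)),("st_a",(117,30),(608,57)),("st_b",(178,62),(553,88)),("loose",(364,170),(505,273)),
  ("rail_end",(160,105),(508,95)),("rail_far",(20,30),(632,32)),("headcap",(742,325),(73,283)),("post",(592,262),(178,218)),
  ("yell1",(246,285),(357,208)),("red",(436,200),(468,328)),("orange",(164,215),(449,168)),("yel2",(379,123),(597,292))]:
    print(n,*tri(S,sc(*a),D,sd(*b)))
for n,a,z in [("rim_fl",(500,326),.053),("rim_fr",(433,437),.053),("rim_br",(590,520),.053),("rim_bl",(645,400),.053),("run_a",(290,372),.016),("run_b",(360,288),.016)]: print(n,onz(S,sc(*a),z))
for n,a,z in [("rim_near",(207,487),.053),("rim_2",(320,378),.053),("run_end",(413,330),.016),("run_end2",(305,287),.016)]: print(n,onz(D,sd(*a),z))
E
python3 m1.py
```

```text
grip [0.3927 0.2631 0.1917] 0.002148247098984371
pinknob [ 0.5513 -0.0909  0.1223] 0.0014058228187825853
st_a [ 0.5391 -0.3415  0.2133] 0.002965217848324299
st_b [ 0.5417 -0.2347  0.2143] 0.0014997066278230507
loose [ 0.4499 -0.0349  0.0992] 0.0025481909918743757
rail_end [ 0.5929 -0.215   0.1943] 0.0009427152858419365
rail_far [ 0.589  -0.4728  0.1842] 0.0031866272823853226
headcap [0.5655 0.3979 0.2759] 0.0014419729244940398
post [0.5774 0.2805 0.2749] 0.0026964771721638705
yell1 [ 0.6661 -0.0274  0.093 ] 0.0003608411268129233
red [0.4283 0.0526 0.088 ] 0.0033169174230378135
orange [ 0.6467 -0.1703  0.0902] 0.0011268196433590458
yel2 [ 0.3603 -0.0789  0.0917] 0.006479667892616144
rim_fl [0.5139 0.1948 0.053 ]
rim_fr [0.6697 0.214  0.053 ]
rim_br [0.6506 0.3681 0.053 ]
rim_bl [0.5028 0.3517 0.053 ]
run_a [0.6805 0.0435 0.016 ]
run_b [0.5403 0.0316 0.016 ]
rim_near [0.4878 0.3507 0.053 ]
rim_2 [0.5176 0.1787 0.053 ]
run_end [0.5286 0.0267 0.016 ]
run_end2 [0.6774 0.0523 0.016 ]
```

Measurements so far, all (x, y):
- **Press:** origin about (0.578, 0.282), yaw about 7°.
- **Lever pad:** about (0.393, 0.261).
- **Pin knob:** (0.551, -0.091).
- **Hanging stamps:** (0.539, -0.342) and (0.542, -0.235).
- **Loose stamp:** (0.450, -0.035).

Tool x is world +y, tool y is world +x, and tool z points down. I'll pump the lever first.

Call:
step_arm:
  moves:
    - {"dz": -20, "gripper": -1}
    - {"dz": -10, "dx": 20, "dy": -20}
    - {"dx": 35, "dy": -38}
    - {"dx": 35, "dy": -38}
    - {"dx": 35, "dy": -38}
    - {"dx": 35, "dy": -38}
    - {"dx": 35, "dy": -38}
    - {"dx": 35, "dy": -38}
    - {"dx": 31, "dy": -34}
    - {}
    - {}
  grip_force: 60

```text
invalid input at $.moves[0]: expected keys rx, ry, rz, dx, dy, dz, gripper
```

```bash
python3 - <<'E'
from h import *
C=cam('wrist'); im=r.grab_frame('wrist'); cv2.imwrite('pics/w1.png',im); np.savez('pics/w1.npz',K=C[0],R=C[1],t=C[2])
print(r.get_obs()['tcp_pos'],C[1][2])
E
```

```text
[ 6.74669131e-01 -1.59371997e-05  2.52676713e-01] [-0.00154641 -0.29028996 -0.95693749]
```

View pics/w1.png

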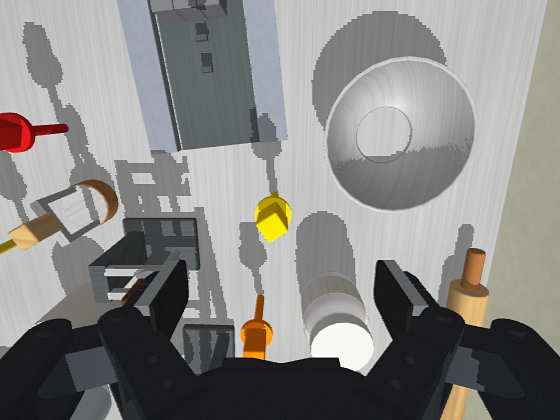

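The picture is unchanged because the move was refused: every key has to be present.

Call:
step_arm:
  moves:
    - {"rx": 0, "ry": 0, "rz": 0, "dx": 0, "dy": 0, "dz": -20, "gripper": -1}
    - {"rx": 0, "ry": 0, "rz": 0, "dx": 20, "dy": -20, "dz": -10, "gripper": -1}
    - {"rx": 0, "ry": 0, "rz": 0, "dx": 35, "dy": -38, "dz": 0, "gripper": -1}
    - {"rx": 0, "ry": 0, "rz": 0, "dx": 35, "dy": -38, "dz": 0, "gripper": -1}
    - {"rx": 0, "ry": 0, "rz": 0, "dx": 35, "dy": -38, "dz": 0, "gripper": -1}
    - {"rx": 0, "ry": 0, "rz": 0, "dx": 35, "dy": -38, "dz": 0, "gripper": -1}
    - {"rx": 0, "ry": 0, "rz": 0, "dx": 35, "dy": -38, "dz": 0, "gripper": -1}
    - {"rx": 0, "ry": 0, "rz": 0, "dx": 35, "dy": -38, "dz": 0, "gripper": -1}
    - {"rx": 0, "ry": 0, "rz": 0, "dx": 31, "dy": -34, "dz": 0, "gripper": -1}
    - {"rx": 0, "ry": 0, "rz": 0, "dx": 0, "dy": 0, "dz": 0, "gripper": -1}
    - {"rx": 0, "ry": 0, "rz": 0, "dx": 0, "dy": 0, "dz": 0, "gripper": -1}
  grip_force: 60

```text
clock: 1.58
tcp_pos: [0.3934, 0.2606, 0.2833]
orientation: [2.221, 2.221, 0.0]
contact_force: [0.1, -0.6, 1.3]
grip_width: -0.0001
gripper_force: 0.0
```

Call:
step_arm:
  moves:
    - {"rx": 0, "ry": 0, "rz": 0, "dx": 0, "dy": 0, "dz": 30, "gripper": -1}
    - {"rx": 0, "ry": 0, "rz": 0, "dx": 0, "dy": 0, "dz": 25, "gripper": -1}
    - {"rx": 0, "ry": 0, "rz": 0, "dx": 0, "dy": 0, "dz": 10, "gripper": -1}
    - {"rx": 0, "ry": 0, "rz": 0, "dx": 0, "dy": 0, "dz": 10, "gripper": -1}
    - {"rx": 0, "ry": 0, "rz": 0, "dx": 0, "dy": 0, "dz": 10, "gripper": -1}
    - {"rx": 0, "ry": 0, "rz": 0, "dx": 0, "dy": 0, "dz": 10, "gripper": -1}
    - {"rx": 0, "ry": 0, "rz": 0, "dx": 0, "dy": 0, "dz": 8, "gripper": -1}
    - {"rx": 0, "ry": 0, "rz": 0, "dx": 0, "dy": 0, "dz": 0, "gripper": -1}

```text
clock: 2.58
tcp_pos: [0.3934, 0.2604, 0.1811]
orientation: [2.223, 2.22, -0.001]
contact_force: [-5.2, -0.9, 7.1]
grip_width: 0.0003
gripper_force: 4.1
```

```bash
python3 - <<'E'
from h import *
o=r.get_obs(); print(o['tcp_pos'],o['contact_force'])
im=r.grab_frame('side')
cv2.imwrite('pics/sd1.png',cv2.resize(im[160:370,90:350],None,fx=2.5,fy=2.5,interpolation=cv2.INTER_CUBIC))
E
```

```text
[0.39343072 0.26042105 0.18111453] [-5.18605092 -0.91776305  7.06303087]
```

View pics/sd1.png

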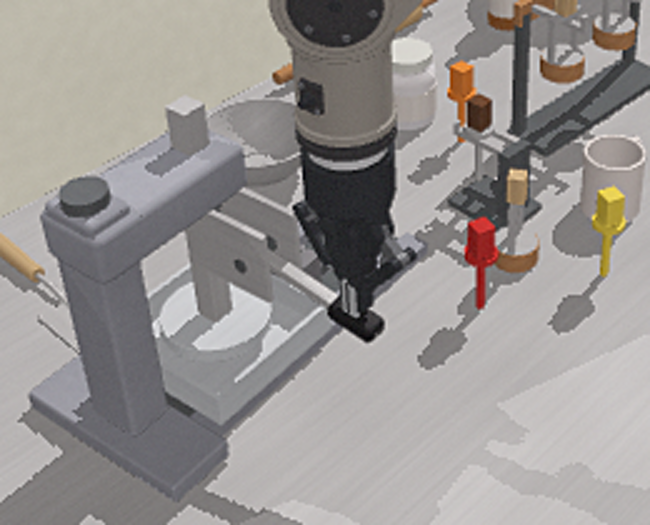

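The fingers are on the grip at (355,322) and the lever is down. I'll press a bit further to feel for the stop.

Call:
step_arm:
  moves:
    - {"rx": 0, "ry": 0, "rz": 0, "dx": 0, "dy": 0, "dz": 3, "gripper": -1}
    - {"rx": 0, "ry": 0, "rz": 0, "dx": 0, "dy": 0, "dz": 0, "gripper": -1}

```text
clock: 2.88
tcp_pos: [0.3937, 0.2605, 0.1799]
orientation: [2.223, 2.219, -0.0]
contact_force: [-9.9, -6.0, 26.8]
grip_width: -0.0003
gripper_force: 13.7
```

Call:
step_arm:
  moves:
    - {"rx": 0, "ry": 0, "rz": 0, "dx": 0, "dy": 0, "dz": 2, "gripper": -1}
    - {"rx": 0, "ry": 0, "rz": 0, "dx": 0, "dy": 0, "dz": 0, "gripper": -1}

```text
clock: 3.12
tcp_pos: [0.3939, 0.2606, 0.1792]
orientation: [2.223, 2.218, 0.001]
contact_force: [-13.9, -9.8, 39.3]
grip_width: 0.0001
gripper_force: 20.4
```

Stop is at about tcp z 0.181. Next, more strokes.

Call:
step_arm:
  moves:
    - {"rx": 0, "ry": 0, "rz": 0, "dx": 0, "dy": 0, "dz": -30, "gripper": -1}
    - {"rx": 0, "ry": 0, "rz": 0, "dx": 0, "dy": 0, "dz": -26, "gripper": -1}
    - {"rx": 0, "ry": 0, "rz": 0, "dx": 0, "dy": 0, "dz": 0, "gripper": -1}
    - {"rx": 0, "ry": 0, "rz": 0, "dx": 0, "dy": 0, "dz": 20, "gripper": -1}
    - {"rx": 0, "ry": 0, "rz": 0, "dx": 0, "dy": 0, "dz": 17, "gripper": -1}
    - {"rx": 0, "ry": 0, "rz": 0, "dx": 0, "dy": 0, "dz": 16, "gripper": -1}
    - {"rx": 0, "ry": 0, "rz": 0, "dx": 0, "dy": 0, "dz": 0, "gripper": -1}
    - {"rx": 0, "ry": 0, "rz": 0, "dx": 0, "dy": 0, "dz": -30, "gripper": -1}
    - {"rx": 0, "ry": 0, "rz": 0, "dx": 0, "dy": 0, "dz": -23, "gripper": -1}
    - {"rx": 0, "ry": 0, "rz": 0, "dx": 0, "dy": 0, "dz": 0, "gripper": -1}
    - {"rx": 0, "ry": 0, "rz": 0, "dx": 0, "dy": 0, "dz": 20, "gripper": -1}
    - {"rx": 0, "ry": 0, "rz": 0, "dx": 0, "dy": 0, "dz": 17, "gripper": -1}
    - {"rx": 0, "ry": 0, "rz": 0, "dx": 0, "dy": 0, "dz": 16, "gripper": -1}
    - {"rx": 0, "ry": 0, "rz": 0, "dx": 0, "dy": 0, "dz": 0, "gripper": -1}

```text
clock: 4.88
tcp_pos: [0.3934, 0.2612, 0.1797]
orientation: [2.222, 2.221, -0.0]
contact_force: [-7.7, -4.9, 28.3]
grip_width: 0.0002
gripper_force: 14.6
```

Call:
step_arm:
  moves:
    - {"rx": 0, "ry": 0, "rz": 0, "dx": 0, "dy": 0, "dz": -30, "gripper": -1}
    - {"rx": 0, "ry": 0, "rz": 0, "dx": 0, "dy": 0, "dz": -23, "gripper": -1}
    - {"rx": 0, "ry": 0, "rz": 0, "dx": 0, "dy": 0, "dz": 0, "gripper": -1}
    - {"rx": 0, "ry": 0, "rz": 0, "dx": 0, "dy": 0, "dz": 20, "gripper": -1}
    - {"rx": 0, "ry": 0, "rz": 0, "dx": 0, "dy": 0, "dz": 17, "gripper": -1}
    - {"rx": 0, "ry": 0, "rz": 0, "dx": 0, "dy": 0, "dz": 16, "gripper": -1}
    - {"rx": 0, "ry": 0, "rz": 0, "dx": 0, "dy": 0, "dz": 0, "gripper": -1}
    - {"rx": 0, "ry": 0, "rz": 0, "dx": 0, "dy": 0, "dz": -30, "gripper": -1}
    - {"rx": 0, "ry": 0, "rz": 0, "dx": 0, "dy": 0, "dz": -23, "gripper": -1}
    - {"rx": 0, "ry": 0, "rz": 0, "dx": 0, "dy": 0, "dz": 0, "gripper": -1}
    - {"rx": 0, "ry": 0, "rz": 0, "dx": 0, "dy": 0, "dz": 20, "gripper": -1}
    - {"rx": 0, "ry": 0, "rz": 0, "dx": 0, "dy": 0, "dz": 17, "gripper": -1}
    - {"rx": 0, "ry": 0, "rz": 0, "dx": 0, "dy": 0, "dz": 16, "gripper": -1}
    - {"rx": 0, "ry": 0, "rz": 0, "dx": 0, "dy": 0, "dz": 0, "gripper": -1}

```text
clock: 6.62
tcp_pos: [0.3929, 0.2612, 0.1793]
orientation: [-2.222, -2.221, 0.002]
contact_force: [-8.8, -5.1, 32.9]
grip_width: 0.0
gripper_force: 16.8
```

Call:
step_arm:
  moves:
    - {"rx": 0, "ry": 0, "rz": 0, "dx": 0, "dy": 0, "dz": -30, "gripper": -1}
    - {"rx": 0, "ry": 0, "rz": 0, "dx": 0, "dy": 0, "dz": -23, "gripper": -1}
    - {"rx": 0, "ry": 0, "rz": 0, "dx": 0, "dy": 0, "dz": 0, "gripper": -1}
    - {"rx": 0, "ry": 0, "rz": 0, "dx": 0, "dy": 0, "dz": 20, "gripper": -1}
    - {"rx": 0, "ry": 0, "rz": 0, "dx": 0, "dy": 0, "dz": 17, "gripper": -1}
    - {"rx": 0, "ry": 0, "rz": 0, "dx": 0, "dy": 0, "dz": 16, "gripper": -1}
    - {"rx": 0, "ry": 0, "rz": 0, "dx": 0, "dy": 0, "dz": 0, "gripper": -1}
    - {"rx": 0, "ry": 0, "rz": 0, "dx": 0, "dy": 0, "dz": -30, "gripper": -1}
    - {"rx": 0, "ry": 0, "rz": 0, "dx": 0, "dy": 0, "dz": -23, "gripper": -1}
    - {"rx": 0, "ry": 0, "rz": 0, "dx": 0, "dy": 0, "dz": 0, "gripper": -1}
    - {"rx": 0, "ry": 0, "rz": 0, "dx": 0, "dy": 0, "dz": 20, "gripper": -1}
    - {"rx": 0, "ry": 0, "rz": 0, "dx": 0, "dy": 0, "dz": 17, "gripper": -1}
    - {"rx": 0, "ry": 0, "rz": 0, "dx": 0, "dy": 0, "dz": 16, "gripper": -1}
    - {"rx": 0, "ry": 0, "rz": 0, "dx": 0, "dy": 0, "dz": 0, "gripper": -1}

```text
clock: 8.38
tcp_pos: [0.393, 0.2611, 0.1793]
orientation: [2.222, 2.221, -0.002]
contact_force: [-9.5, -6.0, 31.1]
grip_width: 0.0001
gripper_force: 15.9
```

Call:
step_arm:
  moves:
    - {"rx": 0, "ry": 0, "rz": 0, "dx": 0, "dy": 0, "dz": -40, "gripper": -1}
    - {"rx": 0, "ry": 0, "rz": 0, "dx": 0, "dy": 0, "dz": -50, "gripper": -1}
    - {"rx": 0, "ry": 0, "rz": 0, "dx": -20, "dy": 0, "dz": -40, "gripper": -1}
    - {"rx": 0, "ry": 0, "rz": 0, "dx": -40, "dy": 20, "dz": -10, "gripper": -1}
    - {"rx": 0, "ry": 0, "rz": 0, "dx": -40, "dy": 40, "dz": -10, "gripper": -1}
    - {"rx": 0, "ry": 0, "rz": 0, "dx": -40, "dy": 45, "dz": 0, "gripper": -1}
    - {"rx": 0, "ry": 0, "rz": 0, "dx": -40, "dy": 45, "dz": 0, "gripper": -1}
    - {"rx": 0, "ry": 0, "rz": 0, "dx": -30, "dy": 40, "dz": 0, "gripper": -1}
    - {"rx": 0, "ry": 0, "rz": 0, "dx": 0, "dy": 0, "dz": 0, "gripper": -1}
    - {"rx": 0, "ry": 0, "rz": 0, "dx": 0, "dy": 0, "dz": 0, "gripper": -1}

```text
clock: 9.62
tcp_pos: [0.5823, 0.0512, 0.3263]
orientation: [-2.22, -2.22, 0.004]
contact_force: [-1.2, 0.2, -1.1]
grip_width: 0.0001
gripper_force: 0.0
```

```bash
cat >> h.py <<'E'
def snap(n,f):
    o=r.get_obs(); C=cam(n); im=r.grab_frame(n); cv2.imwrite(f'pics/{f}.png',im); np.savez(f'pics/{f}.npz',K=C[0],R=C[1],t=C[2]); print(o['clock'],o['tcp_pos']); return im
def camf(f):
    d=np.load(f'pics/{f}.npz'); return d['K'],d['R'],d['t']
E
python3 - <<'E'
from h import *
a=snap('wrist','w2'); b=snap('side','s2')
a=cv2.resize(a[:330],None,fx=1.0,fy=1.0); b=b[150:370,90:330]
b=cv2.resize(b,None,fx=1.2,fy=1.2)
o=np.zeros((600,560,3),np.uint8); o[:330]=a; o[332:332+264,:288]=b
cv2.imwrite('pics/mix2.png',o)
E
```

```text
9.625 [0.58227135 0.05120384 0.32628063]
9.675 [0.58205358 0.05186087 0.32683638]
```

View pics/mix2.png

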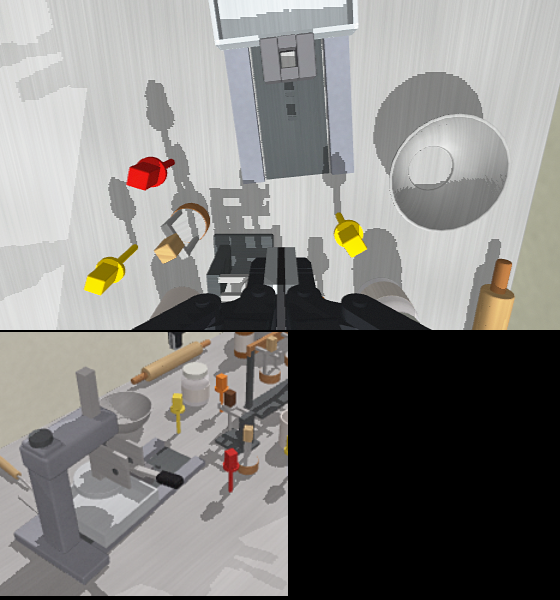

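Platen is up: the post rises high at the side view's (88,390). The lip is at w2 (289,57), the runner ends at (243,181) and (353,173), and the pin stand is under the gripper at (240,255). Getting numbers for the lip now.

```bash
python3 - <<'E'
from h import *
np.set_printoptions(precision=4,suppress=True,linewidth=250)
C=camf('w2'); g=cv2.cvtColor(cv2.imread('pics/w2.png'),cv2.COLOR_BGR2GRAY)
for n,p,z in [('runL',(243,181),.016),('runR',(353,173),.016),('lip',(289,57),.062),('rimL',(216,45),.053),('rimR',(357,28),.053)]: print(n,onz(C,p,z))
print('     ',np.arange(258,322,2))
for y in range(30,86,2): print(y,g[y,258:322:2])
E
```

```text
runL [0.5295 0.0277 0.016 ]
runR [0.6811 0.039  0.016 ]
lip [0.5911 0.1786 0.062 ]
rimL [0.5092 0.1923 0.053 ]
rimR [0.6664 0.2092 0.053 ]
      [258 260 262 264 266 268 270 272 274 276 278 280 282 284 286 288 290 292 294 296 298 300 302 304 306 308 310 312 314 316 318 320]
30 [166 166 173 165 167 173 168 170 167 171 170 169 173 175 172 171 173 173 193 167 165 163 161 161 161 161 162 157 236 234 234 234]
32 [167 166 174 167 168 175 170 171 167 171 171 167 166 163 164 163 164 164 164 164 164 166 166 167 168 141 105 131 242 239 240 228]
34 [165 166 170 166 166 164 165 166 166 166 165 166 166 167 168 167 148 113 118 132  88 100 111 124 140 149 149 135 161 169 172 171]
36 [189 167 167 167 168 169 170 171 142 164 117 127 142 150 147 146 145 145 151 117 148 146 145 146 145 145 145 141 164 173 173 172]
38 [247 122 101  93  98 110 122 140 149 130 139 145 145 147 146 145 146 146 152 118 146 145 145 145 145 144 144 144 170 181 200 188]
40 [178 128 147 147 145 145 146 145 146 130 137 147 145 146 145 144 145 144 147 122 145 145 146 145 146 145 145 146  93 102 100  99]
42 [183 129 147 146 145 147
[... 2198 characters left out ...]
45 145 143 145 145 147  99 102 104]
76 [104 107 102 129 145 145 146 145 145 143 146 119 146 145 144 145 146 145 146 146 133 141 146 147 149 147 137 112 103 101 103 103]
78 [105 108 104 124 145 144 145 144 145 146 147 127 142 146 146 149 145 161 129 108  84  97  99 100 101 101 100 104 102 102 105 104]
80 [109 106 105 130 145 147 146 150 142 124 104  93  93  99 100 102 101 101 100 101  98 102 102 106 106 104 104 104 102 101 104 105]
82 [107 105 106 106  97 100 102 101 100 102 100 100 100  89  84  77  70  64 105 102 106 104 104 107 106 105 105 103 102 103 103 104]
84 [108 105 105 104 101 103 103 108 106 105 106 110 106  80  70  71  71  66 104 103 105 106 104 107 104 104 107 105 100 102 102 105]
```

```bash
python3 - <<'E'
from h import *
np.set_printoptions(precision=4,suppress=True,linewidth=250)
C=camf('w2')
P=[onz(C,p,.062)[:2] for p in [(260,38),(312,32),(315,76),(264,81)]]
print(P,np.mean(P,0))
for i,j in [(0,1),(3,2)]: d=P[j]-P[i]; print(np.degrees(np.arctan2(d[1],d[0])),np.linalg.norm(d))
for i,j in [(3,0),(2,1)]: d=P[j]-P[i]; print(np.degrees(np.arctan2(-d[0],d[1])),np.linalg.norm(d))
im=cv2.imread('pics/w2.png')
# runner outer edges: blueish runner mask
hsv=cv2.cvtColor(im,cv2.COLOR_BGR2HSV); g=cv2.cvtColor(im,cv2.COLOR_BGR2GRAY)
b=im.astype(int); m=((b[...,0]-b[...,2])>10)&(g>90)
L=[];Rr=[]
for y in range(70,168,3):
    xs=np.where(m[y,200:400])[0]+200
    if len(xs): L.append(onz(C,(xs[0]-.5,y),.016)[:2]); Rr.append(onz(C,(xs[-1]+.5,y),.016)[:2])
for A in (L,Rr):
    vx,vy,x0,y0=cv2.fitLine(np.array(A,np.float32),cv2.DIST_HUBER,0,.01,.01).ravel(); s=np.sign(vy)
    print('runner',np.degrees(np.arctan2(-vx*s,vy*s)),x0,y0)
# loose stamp knob, pin stand
E
```

```text
[array([0.5593, 0.1976]), array([0.6159, 0.2035]), array([0.6205, 0.159 ]), array([0.563 , 0.1538])] [0.5897 0.1785]
5.880080680990722 0.056879215428780355
5.20246092873282 0.05777058024163936
4.802786519457696 0.0440362473778332
5.956185145403915 0.044711722183694846
runner 6.0804434 0.519174 0.117070414
runner 6.1610804 0.6744367 0.111062236
```

Call:
step_arm:
  moves:
    - {"rx": 0, "ry": 0, "rz": 0, "dx": -30, "dy": 0, "dz": 0, "gripper": 1}
    - {"rx": 0, "ry": 0, "rz": 0, "dx": -50, "dy": 0, "dz": 0, "gripper": 1}
    - {"rx": 0, "ry": 0, "rz": 0, "dx": -50, "dy": -10, "dz": 0, "gripper": 1}
    - {"rx": 0, "ry": 0, "rz": 0, "dx": -50, "dy": -10, "dz": 0, "gripper": 1}
    - {"rx": 0, "ry": 0, "rz": 0, "dx": -50, "dy": -10, "dz": 0, "gripper": 1}
    - {"rx": 0, "ry": 0, "rz": 0, "dx": -20, "dy": 0, "dz": 0, "gripper": 1}
    - {"rx": 0, "ry": 0, "rz": 0, "dx": 0, "dy": 0, "dz": 0, "gripper": 1}
    - {"rx": 0, "ry": 0, "rz": 0, "dx": 0, "dy": 0, "dz": 0, "gripper": 1}

```text
clock: 10.72
tcp_pos: [0.5533, -0.1967, 0.3282]
orientation: [-2.218, -2.224, -0.001]
contact_force: [-0.1, 0.7, 0.1]
grip_width: 0.0852
gripper_force: 0.0
```

```bash
python3 - <<'E'
from h import *
a=snap('wrist','w3')
cv2.imwrite('pics/w3c.png',cv2.resize(a[60:340,100:480],None,fx=2.1,fy=2.1,interpolation=cv2.INTER_CUBIC))
E
```

```text
10.725 [ 0.55328636 -0.1966994   0.32821285]
```

View pics/w3c.png

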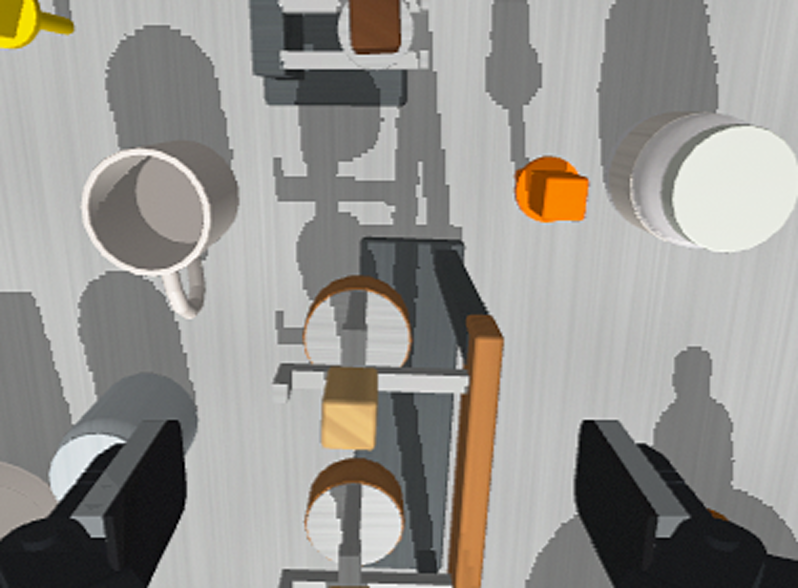

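Crop shows the pin with its dark knob at (376,25), its stand column to the left and prongs level to the right. The rail is parallel to world y, with hook 0's stamp knob at (350,408). Hook 1's stamp is partly hidden. Printing pixels for the pin knob and stamp knob.

```bash
python3 - <<'E'
from h import *
np.set_printoptions(precision=4,suppress=True,linewidth=250)
C=camf('w3'); im=cv2.imread('pics/w3.png'); h=cv2.cvtColor(im,cv2.COLOR_BGR2HSV)
print('V pin'); 
for y in range(28,100,3): print(y,im[y,255:305:2,2], )
print('stamp0 R')
for y in range(232,280,2): print(y,im[y,246:290:2,2])
E
```

```text
V pin
28 [121 122 120 121 119 119 122 123 125 121 122 122 121 124 124 124 120 118 191 196 189 186 195 196 194]
31 [122 117 195 197 194 191 199 142 124 120 118 198 193 199 198 201 196 196 189 197 189 187 195 197 194]
34 [122 120 182 192 188 186 194 140 123 120 118 194 187 194 193 195 190 192 189 198 188 187 196 196 194]
37 [121 120 115 195 189 186 193 139 126 122 122 183 188 194 194 194 190 192 189 196 188 188 195 197 194]
40 [122 121 116 194 189 186 193 140 126 122 121 184 189 195 193 194 189 192 190 199 190 192 197 197 194]
43 [122 120 116 195 189 185 194 137 124 122 122 118 178 195 193 194 191 193 194 121 119 121 125 120 196]
46 [120 122 116 195 188 186 192 196 145 124 122 120 180 195 194 194 192 192 194 124 122 123 125 120 196]
49 [120 122 120 118 115 115 117 118 124 122 121 124 118 119 119 118 115 117 118 125 121 123 127 121 196]
52 [100 102 105 105 102 101 104 105 106 105 103 104 100 105 104 104 103 101 121 130 121 125 127 119 193]
55 [ 57  57  56  84  89  90  92  93  91  98 142 140 140 140 135  97  95  96  95  48 113 124 125 131 194]
58 [200 200 201 201 145 132  77  80  83  85 
[... 2990 characters left out ...]
5 234 233 232 236 188  94  97  95  99 100]
266 [188 190 188 166 223 230 223 219 219 215 218 229 235 235 234 232 176  95  97  96 101  99]
268 [188 189 189 167 223 233 233 226 221 219 217 217 224 235 235 234 155  97  95  98 100 101]
270 [189 190 189 167 220 232 234 234 231 223 221 219 217 219 230 235 152  97  96  97 100 100]
272 [188 190 188 187 221 230 232 235 235 234 227 224 222 221 218 224 134  99  98  99 100  99]
274 [188 189 187 187 189 189 189 184 193 190 186 204 114 121 117 151  93  99  97  98 101  98]
276 [187 190 189 188 190 190 191 183 195 194 189 168  86  96  94  94  99  99  95 100 101  99]
278 [188 190 189 187 190 191 192 187 202 151 114  95  82  86  86  97  98  97  96 100 100  97]
```

```bash
python3 - <<'E'
from h import *
np.set_printoptions(precision=4,suppress=True,linewidth=250)
C=camf('w3')
print('pin knob',onz(C,(278.3,70.5),.142),'collar',onz(C,(278.7,73),.106))
for p in [(267,59),(267.5,84),(289.5,82),(289.5,58)]: print(onz(C,p,.142))
print('st0',onz(C,(266.2,262.5),.232)); 
for p in [(254,252.5),(278.3,250.5),(278.3,273),(254,273.5)]: print(onz(C,p,.232))
for p,z in [((233,88),.1),((303,88),.1),((303,58),.1)]: print('prong',onz(C,p,z))
print('board', onz(C,(100+470/2.1,60+320/2.1),.198), onz(C,(100+456/2.1,60+580/2.1),.198))
E
```

```text
pin knob [ 0.5514 -0.0909  0.142 ] collar [ 0.5515 -0.0894  0.106 ]
[ 0.5413 -0.0815  0.142 ]
[ 0.5416 -0.1023  0.142 ]
[ 0.5615 -0.1005  0.142 ]
[ 0.5613 -0.0806  0.142 ]
st0 [ 0.543  -0.2347  0.232 ]
[ 0.5339 -0.2264  0.232 ]
[ 0.5521 -0.2248  0.232 ]
[ 0.5521 -0.2435  0.232 ]
[ 0.5336 -0.244   0.232 ]
prong [ 0.5043 -0.1033  0.1   ]
prong [ 0.5765 -0.1032  0.1   ]
prong [ 0.5759 -0.0748  0.1   ]
board [ 0.5896 -0.206   0.198 ] [ 0.5885 -0.3288  0.198 ]
```

Pin is at (0.5515, -0.0903). Above it, then down to tcp z 0.132.

Call:
step_arm:
  moves:
    - {"rx": 0, "ry": 0, "rz": 0, "dx": 50, "dy": -1, "dz": 0, "gripper": 1}
    - {"rx": 0, "ry": 0, "rz": 0, "dx": 56, "dy": -1, "dz": 20, "gripper": 1}
    - {"rx": 0, "ry": 0, "rz": 0, "dx": 0, "dy": 0, "dz": 50, "gripper": 1}
    - {"rx": 0, "ry": 0, "rz": 0, "dx": 0, "dy": 0, "dz": 40, "gripper": 1}
    - {"rx": 0, "ry": 0, "rz": 0, "dx": 0, "dy": 0, "dz": 30, "gripper": 1}
    - {"rx": 0, "ry": 0, "rz": 0, "dx": 0, "dy": 0, "dz": 30, "gripper": 1}
    - {"rx": 0, "ry": 0, "rz": 0, "dx": 0, "dy": 0, "dz": 10, "gripper": 1}
    - {"rx": 0, "ry": 0, "rz": 0, "dx": 0, "dy": 0, "dz": 0, "gripper": 1}
    - {"rx": 0, "ry": 0, "rz": 0, "dx": 0, "dy": 0, "dz": 0, "gripper": 1}

```text
clock: 11.9
tcp_pos: [0.552, -0.0927, 0.1496]
orientation: [2.22, 2.221, 0.002]
contact_force: [0.5, -0.5, 0.3]
grip_width: 0.0855
gripper_force: 0.0
```

Call:
step_arm:
  moves:
    - {"rx": 0, "ry": 0, "rz": 0, "dx": 2, "dy": -0.5, "dz": 10, "gripper": 1}
    - {"rx": 0, "ry": 0, "rz": 0, "dx": 0, "dy": 0, "dz": 7.5, "gripper": 1}
    - {"rx": 0, "ry": 0, "rz": 0, "dx": 0, "dy": 0, "dz": 0, "gripper": 0}
    - {"rx": 0, "ry": 0, "rz": 0, "dx": 0, "dy": 0, "dz": 0, "gripper": -1}
    - {"rx": 0, "ry": 0, "rz": 0, "dx": 0, "dy": 0, "dz": 0, "gripper": -1}
    - {"rx": 0, "ry": 0, "rz": 0, "dx": 0, "dy": 0, "dz": 0, "gripper": -1}
    - {"rx": 0, "ry": 0, "rz": 0, "dx": 0, "dy": 0, "dz": 0, "gripper": -1}
  grip_force: 90

```text
clock: 12.78
tcp_pos: [0.5509, -0.091, 0.1313]
orientation: [2.221, 2.221, 0.001]
contact_force: [-0.1, -0.5, 4.3]
grip_width: 0.0208
gripper_force: 87.7
```

Call:
step_arm:
  moves:
    - {"rx": 0, "ry": 0, "rz": 0, "dx": 0, "dy": 0, "dz": -10, "gripper": -1}
    - {"rx": 0, "ry": 0, "rz": 0, "dx": 0, "dy": 0, "dz": -8, "gripper": -1}
    - {"rx": 0, "ry": 0, "rz": 0, "dx": 0, "dy": 25, "dz": 0, "gripper": -1}
    - {"rx": 0, "ry": 0, "rz": 0, "dx": 0, "dy": 30, "dz": 0, "gripper": -1}
    - {"rx": 0, "ry": 0, "rz": 0, "dx": 0, "dy": 0, "dz": -30, "gripper": -1}
    - {"rx": 0, "ry": 0, "rz": 0, "dx": 15, "dy": 0, "dz": -40, "gripper": -1}
    - {"rx": 0, "ry": 0, "rz": 0, "dx": 45, "dy": 0, "dz": 0, "gripper": -1}
    - {"rx": 0, "ry": 0, "rz": 0, "dx": 50, "dy": 0, "dz": 0, "gripper": -1}
    - {"rx": 0, "ry": 0, "rz": 0, "dx": 50, "dy": 0, "dz": 0, "gripper": -1}
    - {"rx": 0, "ry": 0, "rz": 0, "dx": 50, "dy": -5, "dz": 0, "gripper": -1}
    - {"rx": 0, "ry": 0, "rz": 0, "dx": 40, "dy": -5, "dz": 0, "gripper": -1}
    - {"rx": 0, "ry": 0, "rz": 0, "dx": 19, "dy": -5.5, "dz": 0, "gripper": -1}
    - {"rx": 0, "ry": 0, "rz": 0, "dx": 0, "dy": 0, "dz": 0, "gripper": -1}
    - {"rx": 0, "ry": 0, "rz": 0, "dx": 0, "dy": 0, "dz": 0, "gripper": -1}

```text
clock: 14.52
tcp_pos: [0.5905, 0.1753, 0.2189]
orientation: [2.224, 2.217, -0.001]
contact_force: [-0.0, -0.3, -2.2]
grip_width: 0.0209
gripper_force: 88.0
```

```bash
python3 - <<'E'
from h import *
a=snap('scene','s4')
cv2.imwrite('pics/s4c.png',cv2.resize(a[180:370,240:500],None,fx=3,fy=3,interpolation=cv2.INTER_CUBIC))
E
```

```text
14.525 [0.59052486 0.17531343 0.21887684]
```

View pics/s4c.png

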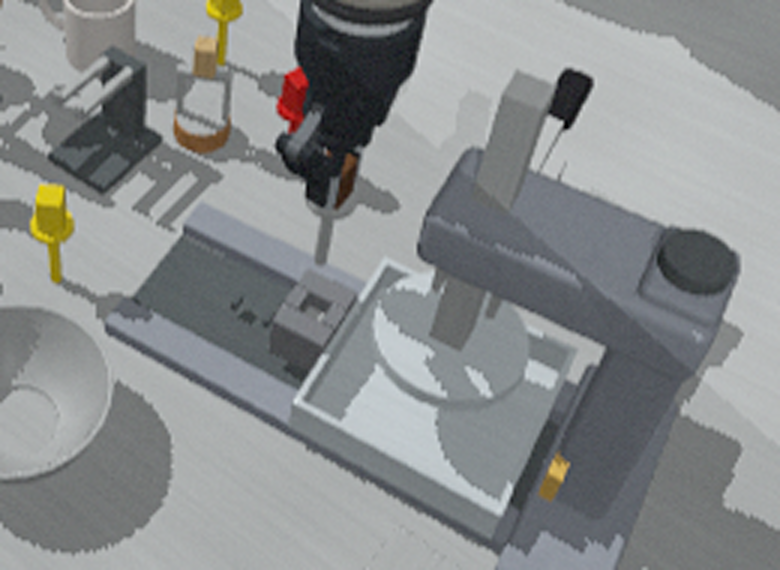

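The pin is held upright with its tip at crop (321,264); the recess is at (319,306).

```bash
python3 - <<'E'
from h import *
C=cam('scene'); f=lambda x,y:(240+(x+.5)/3-.5,180+(y+.5)/3-.5)
print('tip',onz(C,f(321,262),.1176),'recess',onz(C,f(319,306),.062), r.get_obs()['tcp_pos'], 'exp tip', proj(C,(.5905,.176,.1176)), f(321,262))
E
```

```text
tip [0.59273446 0.17879792 0.1176    ] recess [0.59011148 0.18236005 0.062     ] [0.59062672 0.17519076 0.21886989] exp tip [346.15230203 265.74611904] (346.6666666666667, 267.0)
```

Call:
step_arm:
  moves:
    - {"rx": 0, "ry": 0, "rz": 0, "dx": 3, "dy": -1, "dz": 20, "gripper": -1}
    - {"rx": 0, "ry": 0, "rz": 0, "dx": 0, "dy": 0, "dz": 20, "gripper": -1}
    - {"rx": 0, "ry": 0, "rz": 0, "dx": 0, "dy": 0, "dz": 10, "gripper": -1}
    - {"rx": 0, "ry": 0, "rz": 0, "dx": 0, "dy": 0, "dz": 7, "gripper": -1}
    - {"rx": 0, "ry": 0, "rz": 0, "dx": 0, "dy": 0, "dz": 6, "gripper": -1}
    - {"rx": 0, "ry": 0, "rz": 0, "dx": 0, "dy": 0, "dz": 0, "gripper": -1}
    - {"rx": 0, "ry": 0, "rz": 0, "dx": 0, "dy": 0, "dz": 0, "gripper": -1}

```text
clock: 15.45
tcp_pos: [0.5893, 0.1812, 0.1563]
orientation: [2.221, 2.221, 0.001]
contact_force: [0.6, 0.1, -0.9]
grip_width: 0.0209
gripper_force: 88.0
```

Call:
step_arm:
  moves:
    - {"rx": 0, "ry": 0, "rz": 0, "dx": -2.5, "dy": 0, "dz": 4, "gripper": -1}
    - {"rx": 0, "ry": 0, "rz": 0, "dx": 0, "dy": 0, "dz": 6, "gripper": -1}
    - {"rx": 0, "ry": 0, "rz": 0, "dx": 0, "dy": 0, "dz": 3, "gripper": -1}
    - {"rx": 0, "ry": 0, "rz": 0, "dx": 0, "dy": 0, "dz": 0, "gripper": -1}
    - {"rx": 0, "ry": 0, "rz": 0, "dx": 0, "dy": 0, "dz": 0, "gripper": -1}

```text
clock: 16.08
tcp_pos: [0.5894, 0.1784, 0.1432]
orientation: [2.221, 2.221, 0.001]
contact_force: [0.2, -1.8, 3.3]
grip_width: 0.0204
gripper_force: 88.4
```

Button contact felt. I'll press further.

Call:
step_arm:
  moves:
    - {"rx": 0, "ry": 0, "rz": 0, "dx": 0, "dy": 0, "dz": 3, "gripper": -1}
    - {"rx": 0, "ry": 0, "rz": 0, "dx": 0, "dy": 0, "dz": 2, "gripper": -1}
    - {"rx": 0, "ry": 0, "rz": 0, "dx": 0, "dy": 0, "dz": 0, "gripper": -1}
    - {"rx": 0, "ry": 0, "rz": 0, "dx": 0, "dy": 0, "dz": 0, "gripper": -1}

```text
clock: 16.58
tcp_pos: [0.5896, 0.1785, 0.139]
orientation: [2.221, 2.221, 0.002]
contact_force: [-1.4, -2.3, 10.7]
grip_width: 0.0206
gripper_force: 89.6
```

Call:
step_arm:
  moves:
    - {"rx": 0, "ry": 0, "rz": 0, "dx": -5, "dy": 0.5, "dz": 0.5, "gripper": -1}
    - {"rx": 0, "ry": 0, "rz": 0, "dx": -8, "dy": 0.8, "dz": 0, "gripper": -1}
    - {"rx": 0, "ry": 0, "rz": 0, "dx": -8, "dy": 0.8, "dz": 0, "gripper": -1}
    - {"rx": 0, "ry": 0, "rz": 0, "dx": -8, "dy": 0.8, "dz": 0, "gripper": -1}
    - {"rx": 0, "ry": 0, "rz": 0, "dx": -8, "dy": 0.8, "dz": 0, "gripper": -1}

```text
clock: 17.2
tcp_pos: [0.5932, 0.1437, 0.139]
orientation: [-2.219, -2.222, -0.006]
contact_force: [-2.5, 1.8, 13.3]
grip_width: 0.0204
gripper_force: 90.0
```

Call:
step_arm:
  moves:
    - {"rx": 0, "ry": 0, "rz": 0, "dx": -10, "dy": 1, "dz": 0, "gripper": -1}
    - {"rx": 0, "ry": 0, "rz": 0, "dx": -10, "dy": 1, "dz": 0, "gripper": -1}
    - {"rx": 0, "ry": 0, "rz": 0, "dx": -10, "dy": 1, "dz": 0, "gripper": -1}
    - {"rx": 0, "ry": 0, "rz": 0, "dx": -10, "dy": 1, "dz": 0, "gripper": -1}
    - {"rx": 0, "ry": 0, "rz": 0, "dx": -10, "dy": 1, "dz": 0, "gripper": -1}
    - {"rx": 0, "ry": 0, "rz": 0, "dx": -10, "dy": 1, "dz": 0, "gripper": -1}
    - {"rx": 0, "ry": 0, "rz": 0, "dx": -10, "dy": 1, "dz": 0, "gripper": -1}
    - {"rx": 0, "ry": 0, "rz": 0, "dx": -10, "dy": 1, "dz": 0, "gripper": -1}
    - {"rx": 0, "ry": 0, "rz": 0, "dx": 0, "dy": 0, "dz": 0, "gripper": -1}

```text
clock: 18.32
tcp_pos: [0.6018, 0.0616, 0.139]
orientation: [2.222, 2.22, 0.004]
contact_force: [-1.2, -0.9, 11.9]
grip_width: 0.021
gripper_force: 89.7
```

Call:
step_arm:
  moves:
    - {"rx": 0, "ry": 0, "rz": 0, "dx": -10, "dy": 1, "dz": 0, "gripper": -1}
    - {"rx": 0, "ry": 0, "rz": 0, "dx": -10, "dy": 1, "dz": 0, "gripper": -1}
    - {"rx": 0, "ry": 0, "rz": 0, "dx": -9, "dy": 1, "dz": 0, "gripper": -1}
    - {"rx": 0, "ry": 0, "rz": 0, "dx": -5, "dy": 0.5, "dz": 0, "gripper": -1}
    - {"rx": 0, "ry": 0, "rz": 0, "dx": -4, "dy": 0.4, "dz": 0, "gripper": -1}
    - {"rx": 0, "ry": 0, "rz": 0, "dx": 0, "dy": 0, "dz": 0, "gripper": -1}

```text
clock: 19.08
tcp_pos: [0.6054, 0.0273, 0.139]
orientation: [-2.218, -2.222, -0.008]
contact_force: [-3.6, 6.4, 13.0]
grip_width: 0.0209
gripper_force: 89.6
```

Call:
step_arm:
  moves:
    - {"rx": 0, "ry": 0, "rz": 0, "dx": -3, "dy": 0.3, "dz": 0, "gripper": -1}
    - {"rx": 0, "ry": 0, "rz": 0, "dx": -2, "dy": 0.2, "dz": 0, "gripper": -1}
    - {"rx": 0, "ry": 0, "rz": 0, "dx": 0, "dy": 0, "dz": 0, "gripper": -1}

```text
clock: 19.45
tcp_pos: [0.6063, 0.0231, 0.1389]
orientation: [-2.217, -2.223, -0.009]
contact_force: [-1.3, 7.4, 12.3]
grip_width: 0.0206
gripper_force: 89.6
```

Call:
step_arm:
  moves:
    - {"rx": 0, "ry": 0, "rz": 0, "dx": -3, "dy": 0.3, "dz": 0, "gripper": -1}
    - {"rx": 0, "ry": 0, "rz": 0, "dx": -3, "dy": 0.3, "dz": 0, "gripper": -1}
    - {"rx": 0, "ry": 0, "rz": 0, "dx": 0, "dy": 0, "dz": 0, "gripper": -1}

```text
clock: 19.82
tcp_pos: [0.6068, 0.0183, 0.1387]
orientation: [-2.216, -2.223, -0.01]
contact_force: [-1.2, 9.4, 10.9]
grip_width: 0.0208
gripper_force: 89.5
```

```bash
python3 - <<'E'
from h import *
a=snap('scene','s5')
cv2.imwrite('pics/s5c.png',cv2.resize(a[180:370,240:500],None,fx=3,fy=3,interpolation=cv2.INTER_CUBIC))
E
```

```text
19.825 [0.60679373 0.01830931 0.13872988]
```

View pics/s5c.png

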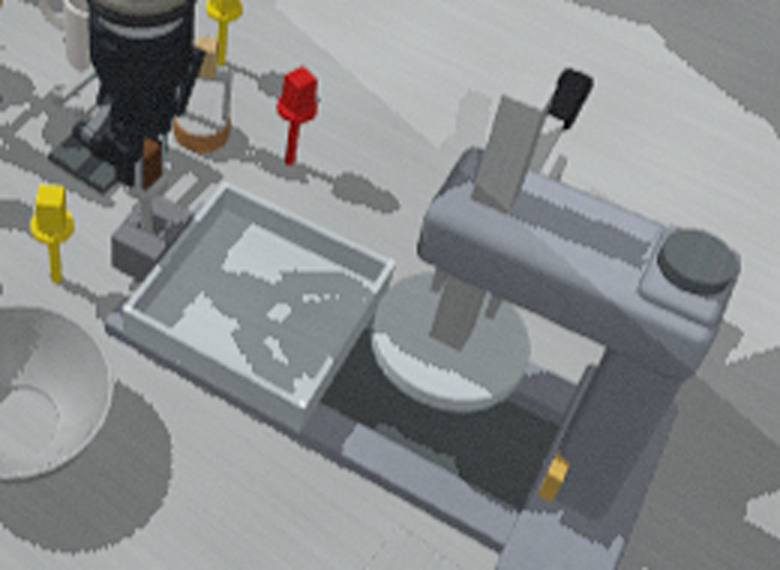

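```bash
python3 - <<'E'
from h import *
C=cam('scene'); f=lambda x,y:onz(C,(240+(x+.5)/3-.5,180+(y+.5)/3-.5),.053)[:2]
for a,b in [((294,402),(124,311)),((575,350),(393,263)),((505,512),(305,405)),((390,262),(225,184))]: print(np.round(f(*a),4),np.round(f(*b),4),np.linalg.norm(f(*a)-f(*b)))
E
```

```text
[0.6679 0.2121] [0.6851 0.0641] 0.14894614639488774
[0.4954 0.3511] [0.5107 0.2028] 0.14911430646097976
[0.6474 0.3704] [0.6649 0.2197] 0.15176231329578102
[0.5114 0.2004] [0.5281 0.0479] 0.1534589053917591
```

Pan displacement measures about 0.150 m, at the stop. Lifting the pin straight out, then to the stand entry.

Call:
step_arm:
  moves:
    - {"rx": 0, "ry": 0, "rz": 0, "dx": 0, "dy": 0, "dz": -12, "gripper": -1}
    - {"rx": 0, "ry": 0, "rz": 0, "dx": 2, "dy": 0, "dz": -12, "gripper": -1}
    - {"rx": 0, "ry": 0, "rz": 0, "dx": 0, "dy": 0, "dz": -25, "gripper": -1}
    - {"rx": 0, "ry": 0, "rz": 0, "dx": 0, "dy": 0, "dz": -25, "gripper": -1}
    - {"rx": 0, "ry": 0, "rz": 0, "dx": -30, "dy": 0, "dz": 0, "gripper": -1}
    - {"rx": 0, "ry": 0, "rz": 0, "dx": -40, "dy": 0, "dz": 0, "gripper": -1}
    - {"rx": 0, "ry": 0, "rz": 0, "dx": -37, "dy": 0, "dz": 0, "gripper": -1}
    - {"rx": 0, "ry": 0, "rz": 0, "dx": 0, "dy": 0, "dz": 0, "gripper": -1}
    - {"rx": 0, "ry": 0, "rz": 0, "dx": 0, "dy": 0, "dz": 0, "gripper": -1}

```text
clock: 21.0
tcp_pos: [0.6054, -0.0917, 0.2107]
orientation: [-2.22, -2.221, 0.0]
contact_force: [0.1, 0.7, -0.6]
grip_width: 0.0212
gripper_force: 88.6
```

```bash
python3 - <<'E'
from h import *
a=snap('scene','s6'); b=snap('side','d6')
C=cam('scene');D=cam('side'); print(proj(C,(.606,-.09,.09)),proj(D,(.606,-.09,.09)))
u,v=map(int,proj(C,(.606,-.09,.11))); p,q=map(int,proj(D,(.606,-.09,.11)))
o=np.hstack([cv2.resize(a[v-65:v+65,u-65:u+65],(390,390),interpolation=cv2.INTER_CUBIC),cv2.resize(b[q-65:q+65,p-65:p+65],(390,390),interpolation=cv2.INTER_CUBIC)])
cv2.imwrite('pics/mix6.png',o)
E
```

```text
21.0 [ 0.60539792 -0.09166954  0.21069676]
21.05 [ 0.60554748 -0.09101294  0.21081904]
[254.23518268 223.73479447] [266.9567338  207.37617426]
```

View pics/mix6.png

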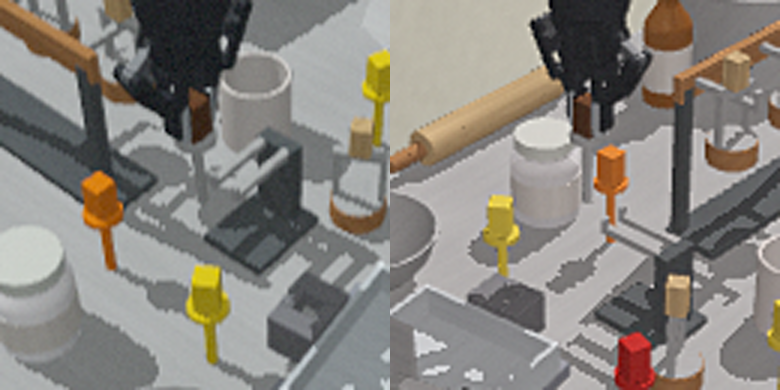

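```bash
python3 - <<'E'
from h import *
C=cam('scene');D=cam('side')
u,v=map(int,proj(C,(.606,-.09,.11))); p,q=map(int,proj(D,(.606,-.09,.11)))
f=lambda x,y:(u-65+x/3-.33,v-65+y/3-.33); g=lambda x,y:(p-65+x/3-.33,q-65+y/3-.33)
print('tip',tri(C,f(204,202),D,g(199,203)),'knob',tri(C,f(197,115),D,g(193,115)), r.get_obs()['tcp_pos'])
E
```

```text
tip (array([ 0.60377727, -0.08667071,  0.10580538]), np.float64(0.0023913410423269605)) knob (array([ 0.60655575, -0.08365657,  0.20665746]), np.float64(0.0013340057399777792)) [ 0.60566252 -0.09079343  0.21092415]
```

Call:
step_arm:
  moves:
    - {"rx": 0, "ry": 0, "rz": 0, "dx": 0.5, "dy": 1, "dz": 25, "gripper": -1}
    - {"rx": 0, "ry": 0, "rz": 0, "dx": 0, "dy": 0, "dz": 25, "gripper": -1}
    - {"rx": 0, "ry": 0, "rz": 0, "dx": 0, "dy": 0, "dz": 9, "gripper": -1}
    - {"rx": 0, "ry": 0, "rz": 0, "dx": 0, "dy": 0, "dz": 0, "gripper": -1}
    - {"rx": 0, "ry": 0, "rz": 0, "dx": 0, "dy": -15, "dz": 0, "gripper": -1}
    - {"rx": 0, "ry": 0, "rz": 0, "dx": 0, "dy": -15, "dz": 0, "gripper": -1}
    - {"rx": 0, "ry": 0, "rz": 0, "dx": 0, "dy": -15, "dz": 0, "gripper": -1}
    - {"rx": 0, "ry": 0, "rz": 0, "dx": 0, "dy": -11, "dz": 0, "gripper": -1}
    - {"rx": 0, "ry": 0, "rz": 0, "dx": 0, "dy": 0, "dz": 0, "gripper": -1}
    - {"rx": 0, "ry": 0, "rz": 0, "dx": 0, "dy": 0, "dz": 0, "gripper": -1}

```text
clock: 22.35
tcp_pos: [0.5512, -0.092, 0.1525]
orientation: [2.221, 2.221, 0.001]
contact_force: [0.7, -0.2, -0.5]
grip_width: 0.0208
gripper_force: 88.6
```

Call:
step_arm:
  moves:
    - {"rx": 0, "ry": 0, "rz": 0, "dx": 1.5, "dy": 0, "dz": 8, "gripper": -1}
    - {"rx": 0, "ry": 0, "rz": 0, "dx": 0, "dy": 0, "dz": 8, "gripper": -1}
    - {"rx": 0, "ry": 0, "rz": 0, "dx": 0, "dy": 0, "dz": 3, "gripper": -1}
    - {"rx": 0, "ry": 0, "rz": 0, "dx": 0, "dy": 0, "dz": 0, "gripper": -1}
    - {"rx": 0, "ry": 0, "rz": 0, "dx": 0, "dy": 0, "dz": 0, "gripper": -1}

```text
clock: 22.98
tcp_pos: [0.5509, -0.0905, 0.1334]
orientation: [2.221, 2.221, 0.0]
contact_force: [-0.6, -0.2, -0.9]
grip_width: 0.0208
gripper_force: 88.6
```

Call:
step_arm:
  moves:
    - {"rx": 0, "ry": 0, "rz": 0, "dx": 0, "dy": 0, "dz": 2, "gripper": -1}
    - {"rx": 0, "ry": 0, "rz": 0, "dx": 0, "dy": 0, "dz": 0, "gripper": -1}
    - {"rx": 0, "ry": 0, "rz": 0, "dx": 0, "dy": 0, "dz": 0, "gripper": -0.4}
    - {"rx": 0, "ry": 0, "rz": 0, "dx": 0, "dy": 0, "dz": 0, "gripper": -0.2}
    - {"rx": 0, "ry": 0, "rz": 0, "dx": 0, "dy": 0, "dz": 0, "gripper": 0.3}
    - {"rx": 0, "ry": 0, "rz": 0, "dx": 0, "dy": 0, "dz": 0, "gripper": 0.6}
    - {"rx": 0, "ry": 0, "rz": 0, "dx": 0, "dy": 0, "dz": -15, "gripper": 0.6}
    - {"rx": 0, "ry": 0, "rz": 0, "dx": 0, "dy": 0, "dz": -30, "gripper": 0.6}
    - {"rx": 0, "ry": 0, "rz": 0, "dx": 0, "dy": 0, "dz": -50, "gripper": 1}
    - {"rx": 0, "ry": 0, "rz": 0, "dx": 0, "dy": 0, "dz": -50, "gripper": 1}
    - {"rx": 0, "ry": 0, "rz": 0, "dx": 0, "dy": 0, "dz": -50, "gripper": 1}
    - {"rx": 0, "ry": 0, "rz": 0, "dx": 0, "dy": 0, "dz": 0, "gripper": 1}

```text
clock: 24.48
tcp_pos: [0.5529, -0.0908, 0.332]
orientation: [2.217, 2.216, 0.01]
contact_force: [1.1, 0.3, -0.1]
grip_width: 0.0854
gripper_force: 0.0
```

Call:
step_arm:
  moves:
    - {"rx": 0, "ry": 0, "rz": 0, "dx": -50, "dy": 0, "dz": 4, "gripper": 1}
    - {"rx": 0, "ry": 0, "rz": 0, "dx": -56, "dy": 0, "dz": 0, "gripper": 1}
    - {"rx": 0, "ry": 0, "rz": 0, "dx": 0, "dy": 0, "dz": 0, "gripper": 1}
    - {"rx": 0, "ry": 0, "rz": 0, "dx": 0, "dy": 0, "dz": 0, "gripper": 1}

```text
clock: 24.98
tcp_pos: [0.5504, -0.1959, 0.3219]
orientation: [-2.221, -2.22, -0.0]
contact_force: [0.1, 1.2, -0.3]
grip_width: 0.0851
gripper_force: 0.0
```

```bash
python3 - <<'E'
from h import *
np.set_printoptions(precision=4,suppress=True)
snap('wrist','w7'); snap('side','d7'); snap('scene','s7')
def brown(f,box):
    im=cv2.imread(f); h=cv2.cvtColor(im,cv2.COLOR_BGR2HSV); m=cv2.inRange(h,(4,90,30),(14,255,125))
    k=np.zeros_like(m); x0,y0,x1,y1=box; k[y0:y1,x0:x1]=m[y0:y1,x0:x1]
    n,l,s,c=cv2.connectedComponentsWithStats(k); i=1+np.argmax(s[1:,4]); return s[i],c[i]
a=brown('pics/w3.png',(240,30,320,110)); b=brown('pics/w7.png',(240,30,320,110))
print(a,b,onz(camf('w3'),a[1],.142),onz(camf('w7'),b[1],.142))
print(brown('pics/side0.png',(262,180,302,230)),brown('pics/d7.png',(262,180,302,230)))
print(brown('pics/scene0.png',(250,180,285,220)),brown('pics/s7.png',(250,180,285,220)))
E
```

```text
24.975 [ 0.5504 -0.1959  0.3219]
25.025 [ 0.5507 -0.1951  0.322 ]
25.075 [ 0.5509 -0.1948  0.3221]
(array([266,  57,  25,  29, 660], dtype=int32), array([278.2818,  70.7288])) (array([270,  54,  24,  30, 704], dtype=int32), array([281.5   ,  68.2727])) [ 0.5513 -0.0911  0.142 ] [ 0.5515 -0.0891  0.142 ]
(array([277, 198,   9,  15, 112], dtype=int32), array([281.0179, 204.7232])) (array([276, 198,  10,  15, 122], dtype=int32), array([280.5082, 204.7541]))
(array([263, 196,  11,  16, 108], dtype=int32), array([267.3704, 203.25  ])) (array([263, 196,  11,  16, 118], dtype=int32), array([268.2881, 203.2119]))
```

Pin hangs where it started. Next, stamp0.

Call:
step_arm:
  moves:
    - {"rx": 0, "ry": 0, "rz": 0, "dx": -39, "dy": -8, "dz": 10, "gripper": 1}
    - {"rx": 0, "ry": 0, "rz": 0, "dx": 0, "dy": 0, "dz": 40, "gripper": 1}
    - {"rx": 0, "ry": 0, "rz": 0, "dx": 0, "dy": 0, "dz": 25, "gripper": 1}
    - {"rx": 0, "ry": 0, "rz": 0, "dx": 0, "dy": 0, "dz": 10, "gripper": 1}
    - {"rx": 0, "ry": 0, "rz": 0, "dx": 0, "dy": 0, "dz": 0, "gripper": 1}
    - {"rx": 0, "ry": 0, "rz": 0, "dx": 0, "dy": 0, "dz": 0, "gripper": 1}

```text
clock: 25.88
tcp_pos: [0.5436, -0.2354, 0.2386]
orientation: [2.22, 2.221, 0.002]
contact_force: [0.3, 0.6, 0.5]
grip_width: 0.0855
gripper_force: 0.0
```

Call:
step_arm:
  moves:
    - {"rx": 0, "ry": 0, "rz": 0, "dx": 0.5, "dy": -0.5, "dz": 9.5, "gripper": 1}
    - {"rx": 0, "ry": 0, "rz": 0, "dx": 0, "dy": 0, "dz": 0, "gripper": 0}
    - {"rx": 0, "ry": 0, "rz": 0, "dx": 0, "dy": 0, "dz": 0, "gripper": -0.4}
    - {"rx": 0, "ry": 0, "rz": 0, "dx": 0, "dy": 0, "dz": 0, "gripper": -1}
    - {"rx": 0, "ry": 0, "rz": 0, "dx": 0, "dy": 0, "dz": 0, "gripper": -1}
    - {"rx": 0, "ry": 0, "rz": 0, "dx": 0, "dy": 0, "dz": 0, "gripper": -1}
  grip_force: 60

```text
clock: 26.62
tcp_pos: [0.5423, -0.2351, 0.2281]
orientation: [2.221, 2.221, 0.0]
contact_force: [-0.5, 0.0, 2.1]
grip_width: 0.0189
gripper_force: 58.6
```

Call:
step_arm:
  moves:
    - {"rx": 0, "ry": 0, "rz": 0, "dx": 0, "dy": 0, "dz": -11, "gripper": -1}
    - {"rx": 0, "ry": 0, "rz": 0, "dx": 0, "dy": 0, "dz": -11, "gripper": -1}
    - {"rx": 0, "ry": 0, "rz": 0, "dx": 0, "dy": 0, "dz": 0, "gripper": -1}
    - {"rx": 0, "ry": 0, "rz": 0, "dx": 0, "dy": -20, "dz": 0, "gripper": -1}
    - {"rx": 0, "ry": 0, "rz": 0, "dx": 0, "dy": -25, "dz": 0, "gripper": -1}
    - {"rx": 0, "ry": 0, "rz": 0, "dx": 0, "dy": -25, "dz": 0, "gripper": -1}
    - {"rx": 0, "ry": 0, "rz": 0, "dx": 0, "dy": -15, "dz": 0, "gripper": -1}
    - {"rx": 0, "ry": 0, "rz": 0, "dx": 0, "dy": 0, "dz": 0, "gripper": -1}
    - {"rx": 0, "ry": 0, "rz": 0, "dx": 0, "dy": 0, "dz": -40, "gripper": -1}
    - {"rx": 0, "ry": 0, "rz": 0, "dx": 0, "dy": 0, "dz": -30, "gripper": -1}

```text
clock: 27.88
tcp_pos: [0.4586, -0.2348, 0.3212]
orientation: [2.22, 2.221, 0.001]
contact_force: [0.9, 0.0, -2.0]
grip_width: 0.0192
gripper_force: 59.2
```

Call:
step_arm:
  moves:
    - {"rx": 0, "ry": 0, "rz": 0, "dx": 20, "dy": 5, "dz": 0, "gripper": -1}
    - {"rx": 0, "ry": 0, "rz": 0, "dx": 40, "dy": 10, "dz": 0, "gripper": -1}
    - {"rx": 0, "ry": 0, "rz": 0, "dx": 45, "dy": 10, "dz": 0, "gripper": -1}
    - {"rx": 0, "ry": 0, "rz": 0, "dx": 45, "dy": 10, "dz": 0, "gripper": -1}
    - {"rx": 0, "ry": 0, "rz": 0, "dx": 45, "dy": 10, "dz": 0, "gripper": -1}
    - {"rx": 0, "ry": 0, "rz": 0, "dx": 45, "dy": 10, "dz": 0, "gripper": -1}
    - {"rx": 0, "ry": 0, "rz": 0, "dx": 45, "dy": 10, "dz": 0, "gripper": -1}
    - {"rx": 0, "ry": 0, "rz": 0, "dx": 45, "dy": 10, "dz": 0, "gripper": -1}
    - {"rx": 0, "ry": 0, "rz": 0, "dx": 40, "dy": 10, "dz": 0, "gripper": -1}
    - {"rx": 0, "ry": 0, "rz": 0, "dx": 31, "dy": 7, "dz": 0, "gripper": -1}
    - {"rx": 0, "ry": 0, "rz": 0, "dx": 0, "dy": 0, "dz": 40, "gripper": -1}
    - {"rx": 0, "ry": 0, "rz": 0, "dx": 0, "dy": 0, "dz": 50, "gripper": -1}
    - {"rx": 0, "ry": 0, "rz": 0, "dx": 0, "dy": 0, "dz": 40, "gripper": -1}
    - {"rx": 0, "ry": 0, "rz": 0, "dx": 0, "dy": 0, "dz": 0, "gripper": -1}
    - {"rx": 0, "ry": 0, "rz": 0, "dx": 0, "dy": 0, "dz": 0, "gripper": -1}

```text
clock: 29.75
tcp_pos: [0.5506, 0.1669, 0.1913]
orientation: [2.221, 2.221, 0.004]
contact_force: [-0.5, 0.1, -1.1]
grip_width: 0.019
gripper_force: 59.3
```

Call:
step_arm:
  moves:
    - {"rx": 0, "ry": 0, "rz": 0, "dx": 0, "dy": 0, "dz": 25, "gripper": -1}
    - {"rx": 0, "ry": 0, "rz": 0, "dx": 0, "dy": 0, "dz": 18, "gripper": -1}
    - {"rx": 0, "ry": 0, "rz": 0, "dx": 0, "dy": 0, "dz": 8, "gripper": -1}
    - {"rx": 0, "ry": 0, "rz": 0, "dx": 0, "dy": 0, "dz": 4, "gripper": -1}
    - {"rx": 0, "ry": 0, "rz": 0, "dx": 0, "dy": 0, "dz": 1, "gripper": -1}
    - {"rx": 0, "ry": 0, "rz": 0, "dx": 0, "dy": 0, "dz": 0, "gripper": -1}

```text
clock: 30.5
tcp_pos: [0.5498, 0.1662, 0.1352]
orientation: [2.221, 2.221, 0.002]
contact_force: [-1.5, -1.4, 5.3]
grip_width: 0.019
gripper_force: 60.1
```

Call:
step_arm:
  moves:
    - {"rx": 0, "ry": 0, "rz": 0, "dx": 0, "dy": 0, "dz": 0, "gripper": -0.4}
    - {"rx": 0, "ry": 0, "rz": 0, "dx": 0, "dy": 0, "dz": 0, "gripper": -0.1}
    - {"rx": 0, "ry": 0, "rz": 0, "dx": 0, "dy": 0, "dz": 0, "gripper": 0}
    - {"rx": 0, "ry": 0, "rz": 0, "dx": 0, "dy": 0, "dz": -20, "gripper": 0}
    - {"rx": 0, "ry": 0, "rz": 0, "dx": 0, "dy": 0, "dz": -40, "gripper": 0}
    - {"rx": 0, "ry": 0, "rz": 0, "dx": 0, "dy": 0, "dz": -60, "gripper": 0.5}
    - {"rx": 0, "ry": 0, "rz": 0, "dx": -40, "dy": 0, "dz": -60, "gripper": 1}
    - {"rx": 0, "ry": 0, "rz": 0, "dx": -50, "dy": 0, "dz": -20, "gripper": 1}
    - {"rx": 0, "ry": 0, "rz": 0, "dx": -50, "dy": -5, "dz": 0, "gripper": 1}
    - {"rx": 0, "ry": 0, "rz": 0, "dx": -60, "dy": -5, "dz": 0, "gripper": 1}
    - {"rx": 0, "ry": 0, "rz": 0, "dx": -60, "dy": 0, "dz": 0, "gripper": 1}
    - {"rx": 0, "ry": 0, "rz": 0, "dx": -60, "dy": 0, "dz": 0, "gripper": 1}
    - {"rx": 0, "ry": 0, "rz": 0, "dx": -60, "dy": 0, "dz": 0, "gripper": 1}
    - {"rx": 0, "ry": 0, "rz": 0, "dx": -60, "dy": 0, "dz": 0, "gripper": 1}
    - {"rx": 0, "ry": 0, "rz": 0, "dx": 0, "dy": 0, "dz": 0, "gripper": 1}
    - {"rx": 0, "ry": 0, "rz": 0, "dx": 0, "dy": 0, "dz": 0, "gripper": 1}

```text
clock: 32.5
tcp_pos: [0.5393, -0.268, 0.3254]
orientation: [-2.221, -2.221, -0.001]
contact_force: [0.7, 0.5, -0.4]
grip_width: 0.0852
gripper_force: 0.0
```

```bash
python3 - <<'E'
from h import *
np.set_printoptions(precision=4,suppress=True)
im=snap('wrist','w8'); C=camf('w8'); h=cv2.cvtColor(im,cv2.COLOR_BGR2HSV)
m=cv2.inRange(h,(10,40,200),(28,180,255))
n,l,s,c=cv2.connectedComponentsWithStats(m)
for i in range(1,n):
    if s[i,4]>80: print(s[i],c[i],onz(C,c[i],.232))
print(proj(C,(.542,-.340,.232)))
E
```

```text
32.5 [ 0.5393 -0.268   0.3254]
[341 194   9  61 186] [344.9677 228.8602] [ 0.586  -0.2778  0.232 ]
[553 208   7  27  88] [557.4091 223.5682] [ 0.738  -0.2737  0.232 ]
[330 281   8  76 279] [334.4946 327.7419] [ 0.5826 -0.3621  0.232 ]
[270 295  24  20 464] [281.403  304.5776] [ 0.5403 -0.3408  0.232 ]
[283.626  303.6921]
```

Call:
step_arm:
  moves:
    - {"rx": 0, "ry": 0, "rz": 0, "dx": -35, "dy": 1, "dz": 0, "gripper": 1}
    - {"rx": 0, "ry": 0, "rz": 0, "dx": -38, "dy": 0, "dz": 10, "gripper": 1}
    - {"rx": 0, "ry": 0, "rz": 0, "dx": 0, "dy": 0, "dz": 40, "gripper": 1}
    - {"rx": 0, "ry": 0, "rz": 0, "dx": 0, "dy": 0, "dz": 25, "gripper": 1}
    - {"rx": 0, "ry": 0, "rz": 0, "dx": 0, "dy": 0, "dz": 10, "gripper": 1}
    - {"rx": 0, "ry": 0, "rz": 0, "dx": 0, "dy": 0, "dz": 0, "gripper": 1}
    - {"rx": 0, "ry": 0, "rz": 0, "dx": 0, "dy": 0, "dz": 0, "gripper": 1}

```text
clock: 33.42
tcp_pos: [0.5411, -0.3415, 0.2422]
orientation: [2.219, 2.221, 0.001]
contact_force: [0.2, 0.1, 0.1]
grip_width: 0.0857
gripper_force: 0.0
```

Call:
step_arm:
  moves:
    - {"rx": 0, "ry": 0, "rz": 0, "dx": 0, "dy": -0.5, "dz": 13, "gripper": 1}
    - {"rx": 0, "ry": 0, "rz": 0, "dx": 0, "dy": 0, "dz": 0, "gripper": 0}
    - {"rx": 0, "ry": 0, "rz": 0, "dx": 0, "dy": 0, "dz": 0, "gripper": -0.4}
    - {"rx": 0, "ry": 0, "rz": 0, "dx": 0, "dy": 0, "dz": 0, "gripper": -1}
    - {"rx": 0, "ry": 0, "rz": 0, "dx": 0, "dy": 0, "dz": 0, "gripper": -1}
    - {"rx": 0, "ry": 0, "rz": 0, "dx": 0, "dy": 0, "dz": 0, "gripper": -1}

```text
clock: 34.17
tcp_pos: [0.5399, -0.3418, 0.2282]
orientation: [2.221, 2.221, 0.0]
contact_force: [-0.3, 0.0, 2.3]
grip_width: 0.0189
gripper_force: 59.0
```

Call:
step_arm:
  moves:
    - {"rx": 0, "ry": 0, "rz": 0, "dx": 0, "dy": 0, "dz": -11, "gripper": -1}
    - {"rx": 0, "ry": 0, "rz": 0, "dx": 0, "dy": 0, "dz": -11, "gripper": -1}
    - {"rx": 0, "ry": 0, "rz": 0, "dx": 0, "dy": 0, "dz": 0, "gripper": -1}
    - {"rx": 0, "ry": 0, "rz": 0, "dx": 0, "dy": -20, "dz": 0, "gripper": -1}
    - {"rx": 0, "ry": 0, "rz": 0, "dx": 0, "dy": -25, "dz": 0, "gripper": -1}
    - {"rx": 0, "ry": 0, "rz": 0, "dx": 0, "dy": -25, "dz": 0, "gripper": -1}
    - {"rx": 0, "ry": 0, "rz": 0, "dx": 0, "dy": -15, "dz": 0, "gripper": -1}
    - {"rx": 0, "ry": 0, "rz": 0, "dx": 0, "dy": 0, "dz": 0, "gripper": -1}
    - {"rx": 0, "ry": 0, "rz": 0, "dx": 0, "dy": 0, "dz": -40, "gripper": -1}
    - {"rx": 0, "ry": 0, "rz": 0, "dx": 0, "dy": 0, "dz": -30, "gripper": -1}
    - {"rx": 0, "ry": 0, "rz": 0, "dx": 20, "dy": 0, "dz": 0, "gripper": -1}

```text
clock: 35.55
tcp_pos: [0.4566, -0.3229, 0.3222]
orientation: [2.219, 2.215, 0.002]
contact_force: [0.1, 0.2, -2.8]
grip_width: 0.0188
gripper_force: 59.4
```

Call:
step_arm:
  moves:
    - {"rx": 0, "ry": 0, "rz": 0, "dx": 40, "dy": 10, "dz": 0, "gripper": -1}
    - {"rx": 0, "ry": 0, "rz": 0, "dx": 45, "dy": 16, "dz": 0, "gripper": -1}
    - {"rx": 0, "ry": 0, "rz": 0, "dx": 45, "dy": 16, "dz": 0, "gripper": -1}
    - {"rx": 0, "ry": 0, "rz": 0, "dx": 45, "dy": 16, "dz": 0, "gripper": -1}
    - {"rx": 0, "ry": 0, "rz": 0, "dx": 45, "dy": 16, "dz": 0, "gripper": -1}
    - {"rx": 0, "ry": 0, "rz": 0, "dx": 45, "dy": 16, "dz": 0, "gripper": -1}
    - {"rx": 0, "ry": 0, "rz": 0, "dx": 45, "dy": 16, "dz": 0, "gripper": -1}
    - {"rx": 0, "ry": 0, "rz": 0, "dx": 45, "dy": 16, "dz": 0, "gripper": -1}
    - {"rx": 0, "ry": 0, "rz": 0, "dx": 45, "dy": 16, "dz": 0, "gripper": -1}
    - {"rx": 0, "ry": 0, "rz": 0, "dx": 45, "dy": 16, "dz": 0, "gripper": -1}
    - {"rx": 0, "ry": 0, "rz": 0, "dx": 40, "dy": 16, "dz": 0, "gripper": -1}
    - {"rx": 0, "ry": 0, "rz": 0, "dx": 12, "dy": 6, "dz": 0, "gripper": -1}
    - {"rx": 0, "ry": 0, "rz": 0, "dx": 0, "dy": 0, "dz": 0, "gripper": -1}
    - {"rx": 0, "ry": 0, "rz": 0, "dx": 0, "dy": 0, "dz": 0, "gripper": -1}

```text
clock: 37.3
tcp_pos: [0.6303, 0.1736, 0.3192]
orientation: [2.223, 2.219, -0.003]
contact_force: [0.3, -1.1, -2.4]
grip_width: 0.0189
gripper_force: 59.4
```

Call:
step_arm:
  moves:
    - {"rx": 0, "ry": 0, "rz": 0, "dx": 0, "dy": 0, "dz": 40, "gripper": -1}
    - {"rx": 0, "ry": 0, "rz": 0, "dx": 0, "dy": 0, "dz": 50, "gripper": -1}
    - {"rx": 0, "ry": 0, "rz": 0, "dx": 0, "dy": 0, "dz": 40, "gripper": -1}
    - {"rx": 0, "ry": 0, "rz": 0, "dx": 0, "dy": 0, "dz": 25, "gripper": -1}
    - {"rx": 0, "ry": 0, "rz": 0, "dx": 0, "dy": 0, "dz": 15, "gripper": -1}
    - {"rx": 0, "ry": 0, "rz": 0, "dx": 0, "dy": 0, "dz": 5, "gripper": -1}
    - {"rx": 0, "ry": 0, "rz": 0, "dx": 0, "dy": 0, "dz": 0, "gripper": -1}
    - {"rx": 0, "ry": 0, "rz": 0, "dx": 0, "dy": 0, "dz": 0, "gripper": -1}

```text
clock: 38.3
tcp_pos: [0.6315, 0.1755, 0.1461]
orientation: [2.221, 2.221, 0.003]
contact_force: [0.4, -0.1, -3.4]
grip_width: 0.0192
gripper_force: 59.4
```

Call:
step_arm:
  moves:
    - {"rx": 0, "ry": 0, "rz": 0, "dx": 0, "dy": 0, "dz": 6, "gripper": -1}
    - {"rx": 0, "ry": 0, "rz": 0, "dx": 0, "dy": 0, "dz": 4, "gripper": -1}
    - {"rx": 0, "ry": 0, "rz": 0, "dx": 0, "dy": 0, "dz": 1.5, "gripper": -1}
    - {"rx": 0, "ry": 0, "rz": 0, "dx": 0, "dy": 0, "dz": 0, "gripper": -1}

```text
clock: 38.8
tcp_pos: [0.6309, 0.1755, 0.1352]
orientation: [2.221, 2.221, 0.001]
contact_force: [-4.8, -1.1, 11.5]
grip_width: 0.0192
gripper_force: 61.4
```

Call:
step_arm:
  moves:
    - {"rx": 0, "ry": 0, "rz": 0, "dx": 0, "dy": 0, "dz": 0, "gripper": -0.4}
    - {"rx": 0, "ry": 0, "rz": 0, "dx": 0, "dy": 0, "dz": 0, "gripper": -0.1}
    - {"rx": 0, "ry": 0, "rz": 0, "dx": 0, "dy": 0, "dz": 0, "gripper": 0}
    - {"rx": 0, "ry": 0, "rz": 0, "dx": 0, "dy": 0, "dz": -20, "gripper": 0}
    - {"rx": 0, "ry": 0, "rz": 0, "dx": 0, "dy": 0, "dz": -40, "gripper": 0}
    - {"rx": 0, "ry": 0, "rz": 0, "dx": 0, "dy": 0, "dz": -60, "gripper": 0.5}
    - {"rx": 0, "ry": 0, "rz": 0, "dx": -40, "dy": -20, "dz": -50, "gripper": 1}
    - {"rx": 0, "ry": 0, "rz": 0, "dx": -50, "dy": -25, "dz": 0, "gripper": 1}
    - {"rx": 0, "ry": 0, "rz": 0, "dx": -50, "dy": -30, "dz": 0, "gripper": 1}
    - {"rx": 0, "ry": 0, "rz": 0, "dx": -50, "dy": -30, "dz": 0, "gripper": 1}
    - {"rx": 0, "ry": 0, "rz": 0, "dx": -50, "dy": -30, "dz": 0, "gripper": 1}
    - {"rx": 0, "ry": 0, "rz": 0, "dx": -50, "dy": -25, "dz": 0, "gripper": 1}
    - {"rx": 0, "ry": 0, "rz": 0, "dx": -35, "dy": 0, "dz": 0, "gripper": 1}
    - {"rx": 0, "ry": 0, "rz": 0, "dx": 0, "dy": 0, "dz": 0, "gripper": 1}
    - {"rx": 0, "ry": 0, "rz": 0, "dx": 0, "dy": 0, "dz": 0, "gripper": 1}

```text
clock: 40.67
tcp_pos: [0.4725, -0.1461, 0.3007]
orientation: [2.22, 2.222, 0.002]
contact_force: [0.2, 0.4, 0.5]
grip_width: 0.0852
gripper_force: 0.0
```

```bash
python3 - <<'E'
from h import *
im=snap('wrist','w9')
cv2.imwrite('pics/w9v.png',im)
C=camf('w9'); print(proj(C,(.45,-.035,.117)),proj(C,(.45,-.035,0)))
E
```

```text
40.675 [ 0.47245171 -0.14612956  0.30073923]
[254.50372927  63.42214791] [261.88021188  76.20059821]
```

View pics/w9v.png

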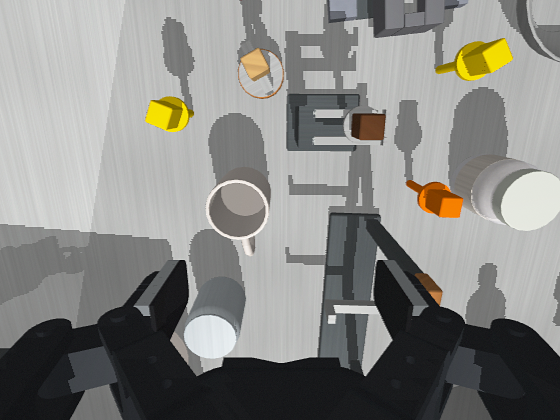

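The loose stamp is at (256,64), not moved, with its knob turned. The pin hangs at (370,127), and hooks 0 and 1 are empty. I'll measure the knob's orientation.

```bash
python3 - <<'E'
from h import *
np.set_printoptions(precision=4,suppress=True,linewidth=200)
im=cv2.imread('pics/w9.png'); C=camf('w9'); h=cv2.cvtColor(im,cv2.COLOR_BGR2HSV)
m=cv2.inRange(h,(8,60,120),(28,255,255)); k=np.zeros_like(m); k[30:105,230:290]=m[30:105,230:290]
m2=k&(im[...,2]>205).astype(np.uint8)*255
for q in (k,m2):
    n,l,s,c=cv2.connectedComponentsWithStats(q); i=1+np.argmax(s[1:,4]); print(s[i],c[i])
    ys,xs=np.where(l==i); P=np.array([onz(C,(x,y),.117)[:2] for x,y in zip(xs,ys)],np.float32)*1000
    print(cv2.minAreaRect(P), cv2.boxPoints(cv2.minAreaRect(P)))
for y in range(42,86,2): print(y,im[y,236:280:2,2])
E
```

```text
[240  48  30  33 623] [255.0947  64.2568]
((451.1962585449219, -35.746620178222656), (22.927743911743164, 22.853910446166992), 27.70138168334961) [[435.7344 -30.9585]
 [446.3583 -51.193 ]
 [466.6581 -40.5347]
 [456.0342 -20.3003]]
[241  50  27  28 437] [254.2677  63.4622]
((449.7807312011719, -35.06600570678711), (18.08901596069336, 18.01401138305664), 26.966033935546875) [[437.6352 -31.1396]
 [445.8039 -47.1951]
 [461.9262 -38.9924]
 [453.7575 -22.9369]]
42 [179 185 188 116 117 130 130 128 115 115 119 118 117 118 120 122 121 115 119 115 178 190]
44 [181 185 132 127 127 124 128 133 117 115 118 119 117 118 119 121 121 115 120 117 117 178]
46 [178 184 164 131 129 124 130 130 125 115 116 116 117 120 119 123 120 114 119 118 118 113]
48 [178 187 113 127 130 125 126 129 134 113 137 172 107 105 119 121 121 115 119 117 117 116]
50 [183 113 114 122 131 128 123 127 116 166 215 221 138 129 130 124 109 112 121 117 118 117]
52 [183 115 117 118 127 129 104 152 205 218 213 215 187 127 129 132 124 200 110 118 119 121]
54 [180 133 117 117 118 145 201 228 224 224 222 221 222 140 129 128 188 202 205 15
[... 705 characters left out ...]
 220 218 217 213 213 152 144 185 196 201 197 192]
72 [178 170 199 192 194 158 228 228 228 228 228 228 227 175 149 150 155 122 202 189 196 191]
74 [179 173 194 194 191 185 218 225 226 227 226 202 153 155 152 158 130 121 198 192 193 192]
76 [178 174 192 185 186 191 155 225 223 217 149 157 154 154 195 204 136 123 199 191 191 190]
78 [180 171 186 191 191 195 194 196 154 154 155 155 194 189 193 199 173 125 120 193 191 196]
80 [179 179 190 196 194 193 189 190 181 152 171 196 194 190 189 195 202 132 120 198 196 189]
82 [180 182 186 196 190 189 191 196 196 201 189 194 196 194 191 192 197 174 122 196 189 191]
84 [179 181 187 189 189 193 195 199 190 194 191 193 193 194 193 189 196 203 125 190 188 192]
```

Call:
step_arm:
  moves:
    - {"rx": 0, "ry": 0, "rz": 0, "dx": 35, "dy": -7, "dz": 0, "gripper": 0.4}
    - {"rx": 0, "ry": 0, "rz": 0, "dx": 40, "dy": -8, "dz": 0, "gripper": 0.4}
    - {"rx": 0, "ry": 0, "rz": 0, "dx": 36, "dy": -7.5, "dz": 0, "gripper": 0.4}
    - {"rx": 0, "ry": 0, "rz": -9, "dx": 0, "dy": 0, "dz": 20, "gripper": 0.4}
    - {"rx": 0, "ry": 0, "rz": -9, "dx": 0, "dy": 0, "dz": 30, "gripper": 0.4}
    - {"rx": 0, "ry": 0, "rz": -9, "dx": 0, "dy": 0, "dz": 40, "gripper": 0.4}
    - {"rx": 0, "ry": 0, "rz": 0, "dx": 0, "dy": 0, "dz": 40, "gripper": 0.4}
    - {"rx": 0, "ry": 0, "rz": 0, "dx": 0, "dy": 0, "dz": 15, "gripper": 0.4}
    - {"rx": 0, "ry": 0, "rz": 0, "dx": 0, "dy": 0, "dz": 0, "gripper": 0.4}
    - {"rx": 0, "ry": 0, "rz": 0, "dx": 0, "dy": 0, "dz": 0, "gripper": 0.4}

```text
clock: 41.98
tcp_pos: [0.4507, -0.0356, 0.1562]
orientation: [1.64, 2.677, 0.002]
contact_force: [0.1, 0.9, -0.8]
grip_width: 0.0597
gripper_force: 0.0
```

```bash
python3 - <<'E'
from h import *
from scipy.spatial.transform import Rotation as T
o=r.get_obs(); M=T.from_rotvec(o['orientation']).as_matrix(); np.set_printoptions(precision=4,suppress=True)
print(M); print('tool shift mm',M.T@(np.array([.450,-.035,.1135])-o['tcp_pos'])*1000)
im=snap('side','d9'); h=cv2.cvtColor(im,cv2.COLOR_BGR2HSV)
E
```

```text
[[-0.4543  0.8908  0.0024]
 [ 0.8908  0.4543  0.0002]
 [-0.0009  0.0022 -1.    ]]
tool shift mm [ 0.8979 -0.4545 42.7211]
41.975 [ 0.4507 -0.0356  0.1562]
```

Call:
step_arm:
  moves:
    - {"rx": 0, "ry": 0, "rz": 0, "dx": 1, "dy": 0, "dz": 20, "gripper": 0.4}
    - {"rx": 0, "ry": 0, "rz": 0, "dx": 0, "dy": 0, "dz": 15, "gripper": 0.4}
    - {"rx": 0, "ry": 0, "rz": 0, "dx": 0, "dy": 0, "dz": 7.5, "gripper": 0.4}
    - {"rx": 0, "ry": 0, "rz": 0, "dx": 0, "dy": 0, "dz": 0, "gripper": 0.2}
    - {"rx": 0, "ry": 0, "rz": 0, "dx": 0, "dy": 0, "dz": 0, "gripper": -0.2}
    - {"rx": 0, "ry": 0, "rz": 0, "dx": 0, "dy": 0, "dz": 0, "gripper": -1}
    - {"rx": 0, "ry": 0, "rz": 0, "dx": 0, "dy": 0, "dz": 0, "gripper": -1}
    - {"rx": 0, "ry": 0, "rz": 0, "dx": 0, "dy": 0, "dz": 0, "gripper": -1}

```text
clock: 43.02
tcp_pos: [0.4499, -0.035, 0.113]
orientation: [1.641, 2.677, 0.001]
contact_force: [0.6, 0.3, 5.9]
grip_width: 0.0185
gripper_force: 59.5
```

Call:
step_arm:
  moves:
    - {"rx": 0, "ry": 0, "rz": 0, "dx": 0, "dy": 0, "dz": -20, "gripper": -1}
    - {"rx": 0, "ry": 0, "rz": 0, "dx": 0, "dy": 0, "dz": -40, "gripper": -1}
    - {"rx": 0, "ry": 0, "rz": 0, "dx": 0, "dy": 0, "dz": -50, "gripper": -1}
    - {"rx": 0, "ry": 0, "rz": 9, "dx": 0, "dy": 0, "dz": -40, "gripper": -1}
    - {"rx": 0, "ry": 0, "rz": 9, "dx": 0, "dy": 0, "dz": -30, "gripper": -1}
    - {"rx": 0, "ry": 0, "rz": 9, "dx": 0, "dy": 0, "dz": 0, "gripper": -1}
    - {"rx": 0, "ry": 0, "rz": 0, "dx": 0, "dy": 0, "dz": 0, "gripper": -1}
    - {"rx": 0, "ry": 0, "rz": 0, "dx": 26, "dy": 30, "dz": 0, "gripper": -1}
    - {"rx": 0, "ry": 0, "rz": 0, "dx": 35, "dy": 42, "dz": 0, "gripper": -1}
    - {"rx": 0, "ry": 0, "rz": 0, "dx": 35, "dy": 42, "dz": 0, "gripper": -1}
    - {"rx": 0, "ry": 0, "rz": 0, "dx": 30, "dy": 35, "dz": 0, "gripper": -1}
    - {"rx": 0, "ry": 0, "rz": 0, "dx": 0, "dy": 0, "dz": 30, "gripper": -1}
    - {"rx": 0, "ry": 0, "rz": 0, "dx": 0, "dy": 0, "dz": 40, "gripper": -1}
    - {"rx": 0, "ry": 0, "rz": 0, "dx": 0, "dy": 0, "dz": 40, "gripper": -1}
    - {"rx": 0, "ry": 0, "rz": 0, "dx": 0, "dy": 0, "dz": 0, "gripper": -1}
    - {"rx": 0, "ry": 0, "rz": 0, "dx": 0, "dy": 0, "dz": 0, "gripper": -1}

```text
clock: 45.02
tcp_pos: [0.5986, 0.0911, 0.1833]
orientation: [2.22, 2.223, 0.001]
contact_force: [0.1, 0.4, -1.1]
grip_width: 0.019
gripper_force: 59.5
```

Target tcp z is about 0.135.

Call:
step_arm:
  moves:
    - {"rx": 0, "ry": 0, "rz": 0, "dx": 0, "dy": 0, "dz": 20, "gripper": -1}
    - {"rx": 0, "ry": 0, "rz": 0, "dx": 0, "dy": 0, "dz": 15, "gripper": -1}
    - {"rx": 0, "ry": 0, "rz": 0, "dx": 0, "dy": 0, "dz": 8, "gripper": -1}
    - {"rx": 0, "ry": 0, "rz": 0, "dx": 0, "dy": 0, "dz": 4, "gripper": -1}
    - {"rx": 0, "ry": 0, "rz": 0, "dx": 0, "dy": 0, "dz": 1.5, "gripper": -1}
    - {"rx": 0, "ry": 0, "rz": 0, "dx": 0, "dy": 0, "dz": 0, "gripper": -1}

```text
clock: 45.78
tcp_pos: [0.5984, 0.091, 0.135]
orientation: [2.221, 2.221, 0.001]
contact_force: [-3.3, -0.9, 5.6]
grip_width: 0.0189
gripper_force: 60.4
```

Call:
step_arm:
  moves:
    - {"rx": 0, "ry": 0, "rz": 0, "dx": 0, "dy": 0, "dz": 0, "gripper": -0.4}
    - {"rx": 0, "ry": 0, "rz": 0, "dx": 0, "dy": 0, "dz": 0, "gripper": -0.1}
    - {"rx": 0, "ry": 0, "rz": 0, "dx": 0, "dy": 0, "dz": 0, "gripper": 0}
    - {"rx": 0, "ry": 0, "rz": 0, "dx": 0, "dy": 0, "dz": -20, "gripper": 0}
    - {"rx": 0, "ry": 0, "rz": 0, "dx": 0, "dy": 0, "dz": -40, "gripper": 0}
    - {"rx": 0, "ry": 0, "rz": 0, "dx": 0, "dy": 0, "dz": -60, "gripper": 0}
    - {"rx": 0, "ry": 0, "rz": 0, "dx": -30, "dy": 0, "dz": -50, "gripper": 0}
    - {"rx": 0, "ry": 0, "rz": 0, "dx": -50, "dy": -20, "dz": -20, "gripper": 0}
    - {"rx": 0, "ry": 0, "rz": 0, "dx": -50, "dy": -20, "dz": 0, "gripper": 0}
    - {"rx": 0, "ry": 0, "rz": 0, "dx": -20, "dy": 0, "dz": 0, "gripper": 0}
    - {"rx": 0, "ry": 0, "rz": 0, "dx": 0, "dy": 0, "dz": 0, "gripper": 0}
    - {"rx": 0, "ry": 0, "rz": 0, "dx": 0, "dy": 0, "dz": 0, "gripper": 0}

```text
clock: 47.28
tcp_pos: [0.5583, -0.0574, 0.3237]
orientation: [-2.219, -2.223, -0.001]
contact_force: [0.3, -0.2, 0.0]
grip_width: 0.0426
gripper_force: 0.0
```

```bash
python3 - <<'E'
from h import *
a=snap('scene','s10'); b=snap('side','d10')
o=np.zeros((600,800,3),np.uint8)
o[:600,:460]=cv2.resize(a[130:370,205:389+0],(460,600),interpolation=cv2.INTER_CUBIC)
o[:500,464:800]=cv2.resize(b[150:350,100:234+100],(336,500)) if False else cv2.resize(b[150:350,170:304],(336,500),interpolation=cv2.INTER_CUBIC)
cv2.imwrite('pics/fin.png',o)
C=camf('s10'); D=camf('d10')
for f,g in (('s4','s10'),('scene0','s10')):
    pass
E
```

```text
47.275 [ 0.55834918 -0.05741196  0.32374432]
47.325 [ 0.55840586 -0.05708997  0.32369205]
```

View pics/fin.png

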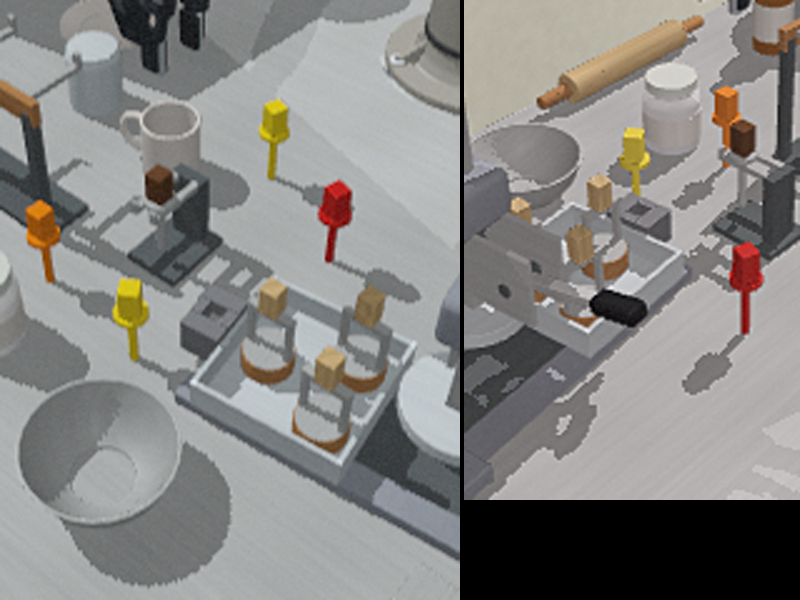

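All three stamps stand upright in the pan at (268,330), (362,340) and (322,400). The pin hangs in its stand at (160,190). The pan's front corner is at the same pixel as when it was pushed to its stop, and the other things look unmoved. Handing in.

```bash
python3 -c "
from bench import r
print(r.hand_in())"
```

```text
the job is handed in; nothing more can be done
None
```

I handed the job in at about 47 s with every step done: the platen is pumped up, the pan is out at its stop, the pin hangs back in its stand, and all three stamps stand upright in the pan. The hand-in gave no verdict.

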